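Snap the sampling rods into the sloped clip rack

ROBOT

A 6-joint arm with a two-finger parallel gripper is mounted at the origin on the work surface. World frame = base frame: x ahead of the robot, y to its left, z up, the work surface at z = 0. Lengths are in m, angles in rad, forces in N, time in s.
With the tool pointing down it reaches from about 0.3 to 0.875 m from the base axis. Payload 4.2 kg.
Tool frame: the origin (TCP) lies at the centre of the arm's flange, where the gripper is bolted on; the fingertips stand 173 mm ahead of it and the grasp point (between the pads) lies 155 mm ahead of it; z points along the fingers, x is the direction in which the jaws open and shut, and the axes are right-handed (so a half turn about z gives the same grasp; the last joint's range is limited). The gripper opens to 85 mm and grips with 20 to 120 N. Pads are 22 mm wide; open, the fingers measure 114 mm over their backs; the gripper's body (76 mm by 85 mm) begins 54 mm behind the grasp point. The pads swing forward as they close: fully open they stand 13 mm farther back than shut.
Start: joints at [1.205, 0.32, 1.565, -0, 1.257, -0.02], TCP at [0.195, 0.541, 0.405] pointing down, gripper open.
Joint ranges: [-3.11, 3.11], [-0.84, 2.01], [0.21, 2.61], [-1.34, 4.49], [0.05, 2.63], [-2.56, 2.56]. Speed limits (rad/s): [2.57, 2.57, 3.14, 3.14, 3.14, 3.14].

INTERFACE

Orientations are given as a unit quaternion [x, y, z, w].
In Python, from cell import telemetry, vision, robot, finder gives the robot as it stands.
- The arm moves only by the tool move_arm, never from a script. Its argument "commands" is a list of rows, each a list of 6 numbers: the shift along the tool's x, y, z scaled (see below), then the turn, a rotation vector about the tool's x, y, z scaled (see below). In form: [[x, y, z, rx, ry, rz], ...]. A call has 1 to 10 rows; each row shifts and turns the commanded pose from where the row before left it, along the tool's axes as they then stand; what a row does not reach is not made up. The controller multiplies each number of a shift by 4 cm and each number of a turn by 4 degrees. A row lasts 1/8 s, in which the tool goes at most 62.5 mm and 10.7 degrees, less where a joint would pass 70% of its speed; a pose out of reach is approached as far as the arm can. A call with a number of a shift or a turn outside -1 to 1 is refused whole. A call with a gripper value outside its range is refused whole. "fingers" is the gripper command: -1 is fully open, 1 is shut, values between are in proportion, set as the call begins (left out, the last holds). The fingers move at their own pace and stop on an object; "grip_force" is the grip in N (left out, the last holds). Time passes only in rows, so rows that do not move let the fingers close. It gives the time, the measured TCP pose, the force and the opening at its end, in the units of the state.
- telemetry.get_obs(): the state, without advancing time (a new reading comes with each control period).
- vision.grab_frame(name): name is "scene" or "top"; returns the picture (480x640x3 uint8, red, green, blue); there is no depth.
- vision.get_calibration(name): a dict with "intrinsics" (3x3 intrinsics, pixels), "rvec" (rotation vector, rad) and "tvec" (3), from world to camera coordinates, as OpenCV has them. Camera axes: x right, y down, z forward; pixel columns grow to the right and rows downward; lengths in m; the calibration is good to about 2 mm. A picture is of the moment at which its call begins. get_calibration takes no time and is no camera call.
- robot.job_done(): hands the job in, once; it reports no verdict.
Trained networks look in the newest picture that a camera, given by its name, has taken for a name from the list of things; names that differ only in an ending like _2 or _b are one class to them, and where a whole thing is asked for, a point or a joint stands for the part that bears it (a point fixed in the world has none). Each returns a list of dicts, best first, with "conf" (0 to 1); they miss things now and then, are a little off and sometimes report something else, mostly with a low value. They report only what shows in the picture. A call takes as long as a camera call. They do not tell look-alikes from the thing itself.
- finder.regions_of(camera, target): "region" (480x640 bool, what is visible of it) and "box" ([left, top, right, bottom] in pixels, round what is visible of it).
The state is a dict: "clock": time; "joint_positions": joint angles; "qd": joint speeds; "tau": joint torques, N m; "position": TCP position; "ee_rot": TCP orientation; "wrist_force": force on the tool from outside, world axes, zero at the start; "moment": the same for the moment, N m; "gripper_width": finger opening in m.
Only numpy, scipy, OpenCV 4.12 (cv2) and the standard library are available. Lean on these libraries where they do the work, as an engineer would, in place of code of your own. Each camera call takes 0.05 s, during which the arm holds its last target.

TASK

Put the two sampling rods that lie on the bench away on the sloped rack: press each one sideways into the empty pair of spring clips made for its length (long rod in the far-apart clips, short rod in the close-together clips), cap end uppermost, until both clips have snapped over it and it is fully home and centred. Then let go. Leave the rod that is already clipped in, and the two dishes in front of the rack, where they are.

Things in the scene. Friction and masses are not known exactly. Their poses are not given: they have to be found in the camera images.
- long_rod: Long rod, 200 mm, about 160 g, left or right of the rack. Origin: mid length, on its axis, which lies 12 mm above the bench; x runs along it to the cap end (at the start away from the robot, give or take 40 degrees). White square grip 24 x 24 mm from x = -44 to +44 mm; round steel stem of 16 mm either side; cone point at -x.
- short_rod: Short rod, 140 mm, about 90 g, left or right of the rack. Origin: mid length, on its axis, which lies 10 mm above the bench; x runs along it to the cap end (at the start away from the robot, give or take 40 degrees). White square grip 20 x 20 mm from x = -24 to +24 mm; round steel stem of 12 mm either side; cone point at -x.
- long_cap (a point): Centre of the outer face of the long rod's white disc cap (23 mm diameter, 11 mm thick), 100 mm from its origin.
- short_cap (a point): Centre of the outer face of the short rod's white disc cap (19 mm diameter, 11 mm thick), 70 mm from its origin.
- clips_long: Long empty clip station: two white clips, each 12 mm long, centred at x = -60 and +60 mm. Origin: place of the long rod's middle when fully home, 42 mm above the panel. x: up the slope along the seated rod, to its cap end; y: along the rack; z: out of the clip mouths, square to the panel, 28 degrees from vertical towards the robot. Below the origin, between the clips, is free finger room down to a 4 mm foot.
- long_mouth (a point): Mid of the long station's mouth, 7 mm out (z) from its origin, level with the lips. Each clip is two sprung leaves, lips 10 mm apart for the 16 mm stem; flared ends reach 18 mm out from the origin. Push the rod along -z, parallel to x: the lips spread (5 to 15 N in all), then close over the stem, which lands on a firm seat.
- clips_short: Short empty clip station: two white clips, each 12 mm long, centred at x = -40 and +40 mm. Origin: place of the short rod's middle when fully home, 42 mm above the panel. x: up the slope along the seated rod, to its cap end; y: along the rack; z: out of the clip mouths, square to the panel, 28 degrees from vertical towards the robot. Below the origin, between the clips, is free finger room down to a 4 mm foot.
- short_mouth (a point): Mid of the short station's mouth, 6 mm out (z) from its origin, level with the lips. Each clip is two sprung leaves, lips 7 mm apart for the 12 mm stem; flared ends reach 17 mm out from the origin. Push the rod along -z, parallel to x: the lips spread (5 to 15 N in all), then close over the stem, which lands on a firm seat.
- rack: Steel rack fixed to the bench: panel 210 mm (up the slope) by 320 mm (along y), 28 degrees to the bench, low edge (29 mm high) towards the robot, high edge 127 mm. Origin on the bench under the panel's middle; the panel's middle is 78 mm above it. Three clip stations 100 mm apart along y, in varying order.
- held_rod: A middle-sized rod (170 mm) already held in the third clip station of the rack; leave it there. Origin at its middle; the body's own axes are upright, not along the rod.
- dish_a: Closed petri dish, 94 mm diameter, 16 mm high, on the bench in front of the rack, left. Origin under its centre. Bystander.
- dish_b: Petri dish like the first, in front of the rack, right. Bystander.
Things that resemble listed ones, but are neither listed nor needed, are in the scene too. What is shaped like the short_rod but yellow is not meant.

How it is judged:
By the outcome, as a careful person would: the job done as asked, in the order asked, and still so for the second after the job is handed in, with the robot touching nothing.
It also fails if it takes over 64 s, if anything falls off the work surface, if the arm or the gripper's body presses on something with over 40 N, if the wrist force passes 120 N, or if a joint passes its speed limit or range.

## Working session

There is one attempt and no reset: what is moved stays moved. The work goes in short steps, Python scripts to look and compute and a tool call to move; the robot and the scene stay as the last step left them, time stands still between calls to the robot, and variables do not carry over. Pictures are saved under pics/ and viewed, and the job is handed in when it is done.

Besides the shell and the picture viewer there is one more tool, called after ">>>" in YAML: its name, and indented under it one key for each argument. move_arm: Moves the arm, as the interface text tells. Its arguments: {"type":"object","properties":{"commands":{"type":"array"},"fingers":{"type":"number"},"grip_force":{"type":"number"}},"required":["commands"]}

```bash
ls -la; mkdir -p pics
python3 - <<'E'
from cell import telemetry, vision, robot, finder
import cv2,numpy as np
print(telemetry.get_obs())
for n in ["scene","top"]:
    im=vision.grab_frame(n); cv2.imwrite(f"pics/{n}0.png",im[:,:,::-1]); 
    c=vision.get_calibration(n); print(n,c)
    R=cv2.Rodrigues(np.array(c['rvec']))[0]; print(-R.T@np.array(c['tvec']).ravel())
E
```

```text
total 12
drwxr-xr-x  3 agent agent 4096 Dec  7 00:46 .
drwxr-xr-x 23 root  root  4096 Dec  7 00:46 ..
drwxr-xr-x  2 agent agent 4096 Dec  7 00:46 pics
{'clock': 0.0, 'joint_positions': array([ 1.20501640e+00,  3.20304545e-01,  1.56565833e+00,  1.79571251e-05,
        1.25739718e+00, -1.99874492e-02]), 'qd': array([ 0.00041983, -0.00087649,  0.00273469, -0.00118686, -0.00014748,
        0.00057704]), 'tau': array([ 5.62533423e-04, -4.15538013e+01, -2.34161460e+01,  3.36979929e-05,
        8.31376092e-03, -3.17514855e-05]), 'position': array([0.19482469, 0.54081798, 0.40388276]), 'ee_rot': array([ 8.18213460e-01,  5.74913866e-01, -7.37831821e-04,  4.86417579e-04]), 'wrist_force': array([ 0.4150533 , -0.63818076,  0.8073491 ]), 'moment': array([ 0.02024953, -0.01488514,  0.02958172]), 'gripper_width': 0.08525433494710531}
scene {'intrinsics': array([[469.45693136,   0.        , 321.77573337],
       [  0.        , 469.45693136, 248.81293888],
       [  0.        ,   0.        ,   1.        ]]), 'rvec': array([ 2.01975502,  1.67993631, -0.52849986]), 'tvec': array([-0.07020391, -0.34580253,  1.44269777])}
[ 1.10149819 -0.12946773  0.98783838]
top {'intrinsics': array([[470.31326901,   0.        , 321.92619252],
       [  0.        , 470.31326901, 238.85347118],
       [  0.        ,   0.        ,   1.        ]]), 'rvec': array([ 2.1826447 , -2.12808757,  0.10634439]), 'tvec': array([-0.02777819,  0.47926935,  1.12456395])}
[ 0.3491744  -0.03490449  1.17131282]
```

View pics/scene0.png

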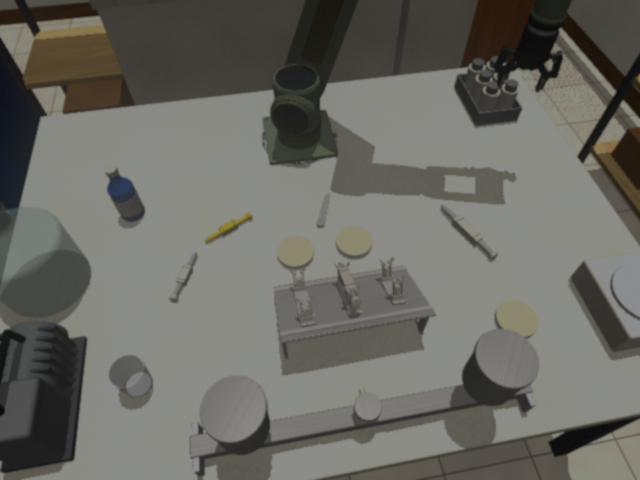

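View pics/top0.png

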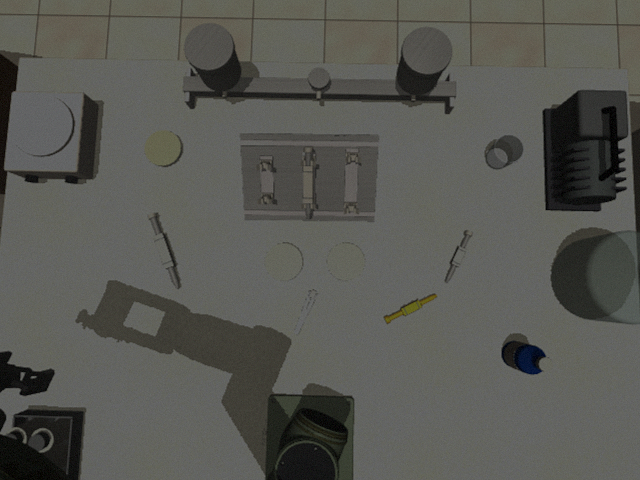

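Top picture: long rod at about (165,250), short rod at about (460,256), yellow look-alike at (410,307), a thin white/clear item at (307,310). The held rod is in the middle station (308,180), with empty stations at (267,180) and (352,180).

```bash
cat > h.py <<'E'
import cv2,numpy as np
from cell import telemetry, vision, robot, finder
from scipy.spatial.transform import Rotation as Rn
def cal(n):
    c=vision.get_calibration(n); R=cv2.Rodrigues(np.array(c['rvec']))[0]; return np.array(c['intrinsics']),R,np.array(c['tvec']).ravel()
def px(n,P):
    K,R,t=cal(n); p=(np.atleast_2d(P)@R.T+t)@K.T; return p[:,:2]/p[:,2:]
def ray(n,uv):
    K,R,t=cal(n); uv=np.atleast_2d(uv); d=np.c_[uv,np.ones(len(uv))]@np.linalg.inv(K).T@R; return -R.T@t,d
def onz(n,uv,z):
    o,d=ray(n,uv); return o+d*((z-o[2])/d[:,2])[:,None]
def crop(im,cx,cy,w,h,s,f,gain=1.8):
    x0,y0=int(cx-w/2),int(cy-h/2); c=im[max(y0,0):y0+h,max(x0,0):x0+w]
    c=cv2.resize(np.clip(c*gain,0,255).astype(np.uint8),None,fx=s,fy=s,interpolation=cv2.INTER_CUBIC); cv2.imwrite(f,c[:,:,::-1])
E
python3 - <<'E'
from h import *
for n in ["top","scene"]:
    im=vision.grab_frame(n); np.save(f"/tmp/{n}.npy",im)
    for t in ["long_rod","short_rod","clips_long","clips_short","rack","held_rod","dish_a","long_cap","short_cap"]:
        for r in finder.regions_of(n,t):
            m=r["region"]; ys,xs=np.nonzero(m)
            print(n,t,round(r["conf"],2),np.round(r["box"]),m.sum(),xs.mean().round(1),ys.mean().round(1))
            if r["conf"]>.4: np.save(f"/tmp/{n}_{t}_{int(xs.mean())}.npy",m)
im=np.load("/tmp/top.npy")
crop(im,310,178,150,100,5,"pics/rack_t.png")
a=[]
for i,(x,y) in enumerate([(165,250),(460,256),(410,307),(307,310)]):
    crop(im,x,y,90,90,4,"/tmp/c.png"); a.append(cv2.imread("/tmp/c.png"))
cv2.imwrite("pics/cands.png",np.vstack([np.hstack(a[:2]),np.hstack(a[2:])])[:720])
cv2.imwrite("pics/cands.png",cv2.resize(cv2.imread("pics/cands.png"),(600,600)))
crop(np.load("/tmp/scene.npy"),355,300,180,110,4.4,"pics/rack_s.png")
print(telemetry.get_obs()['clock'])
E
```

```text
top long_rod 0.85 [143. 212. 178. 288.] 730 163.4 248.7
top short_rod 0.73 [452. 234. 470. 283.] 375 457.5 255.5
top short_rod 0.69 [381. 293. 437. 323.] 354 408.9 307.8
top clips_long 0.55 [344. 153. 360. 212.] 253 350.7 181.5
top clips_short 0.63 [256. 160. 272. 203.] 248 264.7 181.2
top rack 0.92 [242. 132. 378. 223.] 9305 307.9 175.2
top held_rod 0.91 [302. 146. 312. 216.] 541 307.5 181.7
top dish_a 0.88 [264. 241. 304. 280.] 1109 283.0 261.1
top dish_a 0.73 [327. 243. 365. 282.] 1109 344.9 261.0
top dish_a 0.59 [150. 215. 179. 288.] 660 163.8 250.1
top short_cap 0.83 [446. 229. 472. 280.] 395 458.3 253.8
top short_cap 0.63 [386. 300. 436. 324.] 368 408.0 308.1
scene long_rod 0.73 [443. 206. 501. 258.] 664 468.3 231.4
scene short_rod 0.87 [171. 254. 198. 301.] 388 182.9 276.9
scene short_rod 0.85 [205. 213. 250. 242.] 358 227.8 226.8
scene clips_long 0.78 [290. 267. 313. 322.] 467 302.7 297.9
scene clips_short 0.94 [380. 258. 403. 301.] 471 392.6 280.8
scene rack 0.77 [275. 267. 435. 356.] 6522 349.4 306.7
scene held_rod 0.66 [335. 260. 362. 307.] 425 348.1 283.3
scene dish_a 0.94 [276. 237. 313. 269.] 993 294.7 251.7
scene dish_a 0.66 [172. 259. 197. 304.] 347 182.8 277.5
scene long_cap 0.58 [438. 208. 498. 258.] 630 468.1 231.5
scene short_cap 0.94 [172. 254. 195. 302.] 389 182.9 277.2
scene short_cap 0.92 [202. 214. 252. 242.] 349 229.1 226.4
1.1
```

View pics/rack_t.png

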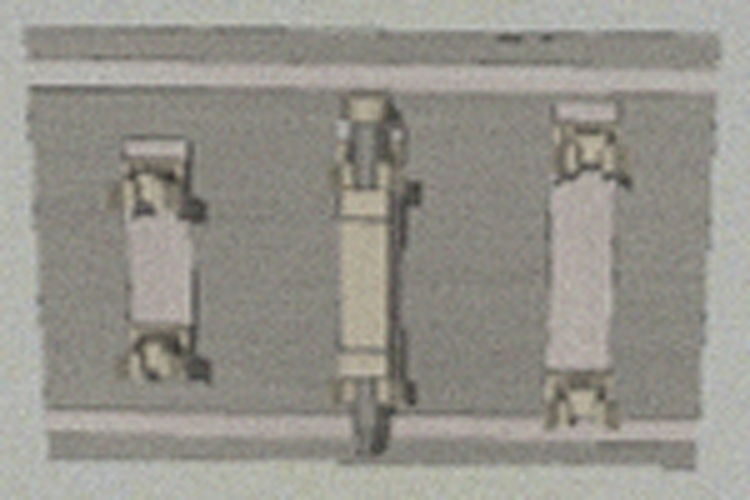

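View pics/cands.png

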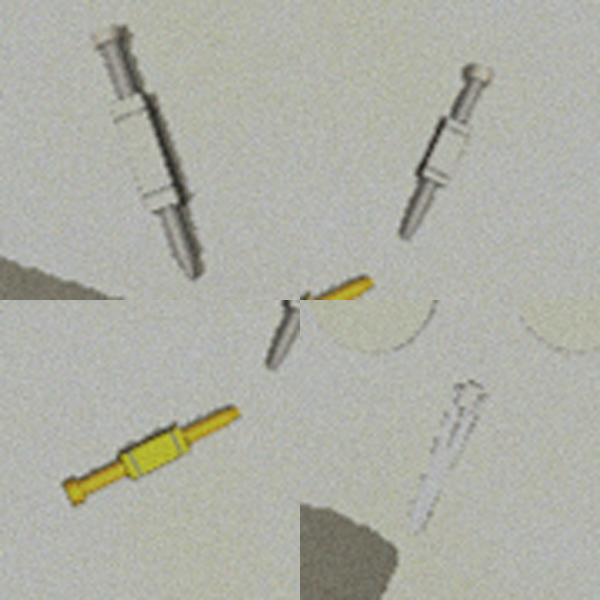

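View pics/rack_s.png

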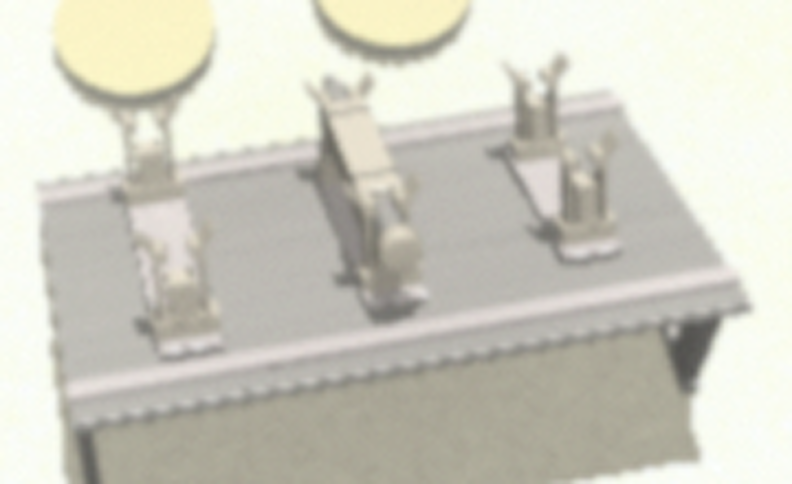

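Run:
```python
from h import *
for n in ["top","scene"]:
    im=np.mean([vision.grab_frame(n).astype(float) for _ in range(6)],0); np.save(f"/tmp/{n}.npy",im)
t=np.load("/tmp/top.npy"); s=np.load("/tmp/scene.npy")
def grid(im,cx,cy,w,h,k,f,g=2.0,step=10):
    x0,y0=int(cx-w/2),int(cy-h/2); c=np.clip(im[y0:y0+h,x0:x0+w]*g,0,255).astype(np.uint8)
    c=cv2.resize(c,None,fx=k,fy=k,interpolation=cv2.INTER_CUBIC)[:,:,::-1].copy()
    for x in range(-(-x0//step)*step,x0+w,step):
        X=int((x-x0+.5)*k); cv2.line(c,(X,0),(X,5),(0,0,255),1); cv2.putText(c,str(x),(X,14),0,.35,(0,0,255))
    for y in range(-(-y0//step)*step,y0+h,step):
        Y=int((y-y0+.5)*k); cv2.line(c,(0,Y),(5,Y),(0,0,255),1); cv2.putText(c,str(y),(6,Y+4),0,.35,(0,0,255))
    cv2.imwrite(f,c)
grid(t,310,178,150,100,5,"pics/g_rt.png"); grid(s,355,305,175,120,4.5,"pics/g_rs.png",1.6)
grid(t,164,251,90,90,6,"/tmp/a.png");grid(s,470,231,90,90,6,"/tmp/b.png")
grid(t,460,256,66,90,6,"/tmp/c.png");grid(s,183,276,66,90,6,"/tmp/d.png")
a,b,c,d=[cv2.imread(f"/tmp/{i}.png") for i in "abcd"]
cv2.imwrite("pics/g_long.png",cv2.resize(np.hstack([a,b]),(800,400)))
cv2.imwrite("pics/g_short.png",np.hstack([c,d]))
```

```text
(no output)
```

View pics/g_rt.png

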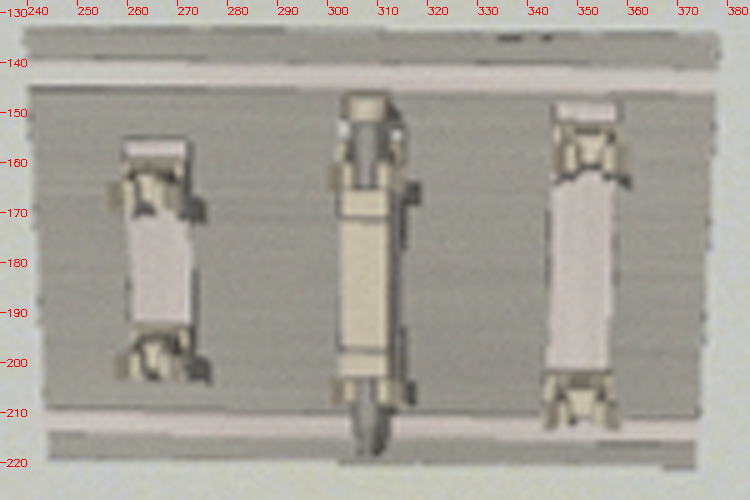

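View pics/g_rs.png

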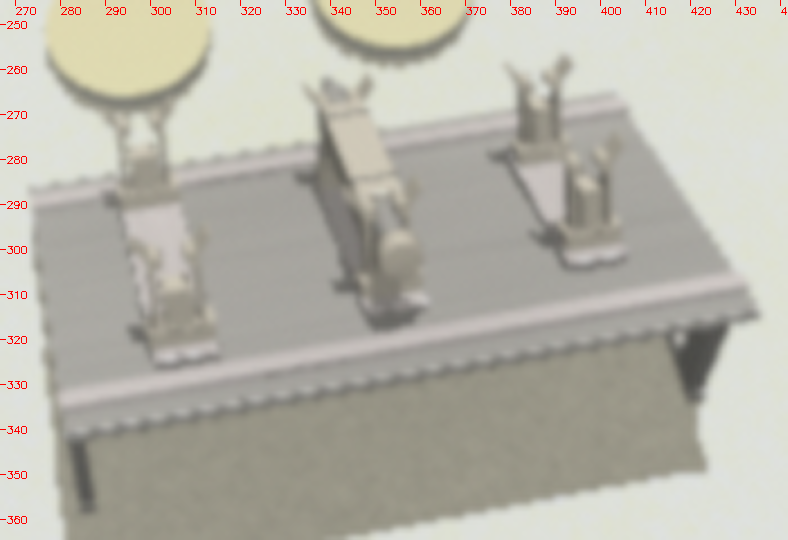

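View pics/g_long.png

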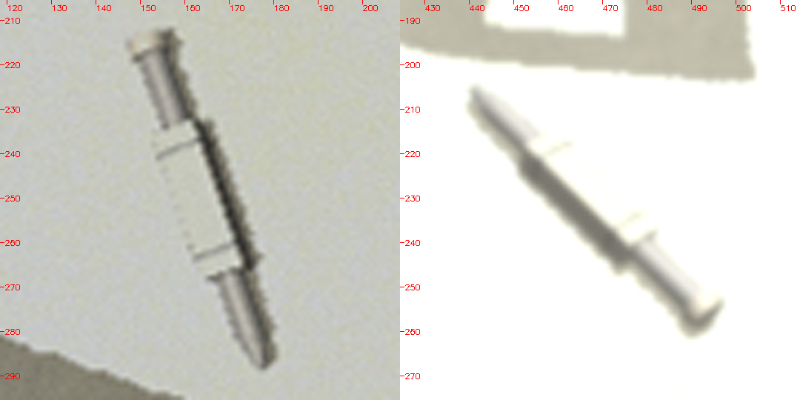

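View pics/g_short.png

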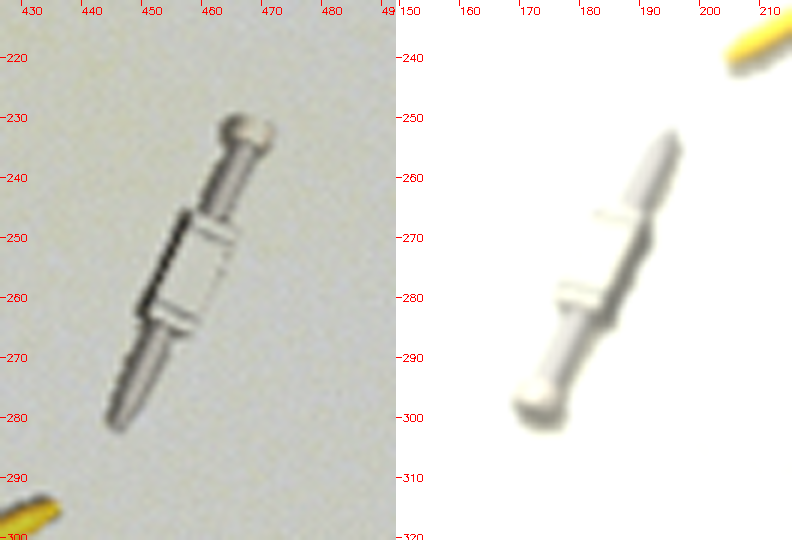

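```bash
cat >> h.py <<'E'
S=np.radians(28)
def rackT(p):
    x,y,yaw=p; A=Rn.from_euler('z',yaw).as_matrix()
    B=np.array([[np.cos(S),0,-np.sin(S)],[0,1,0],[np.sin(S),0,np.cos(S)]])  # cols: upslope x, y, normal
    return A@B, np.array([x,y,0.078])
def wire(kind):
    if kind=='long': L,g,gh,r,cr=.1,.044,.012,.008,.0115
    else: L,g,gh,r,cr=.07,.024,.010,.006,.0095
    a=np.linspace(0,2*np.pi,25); out=[]
    circ=lambda x,R:np.c_[np.full(25,x),R*np.cos(a),R*np.sin(a)]
    out+=[circ(L,cr),circ(L-.011,cr),circ(g,r),circ(-g,r)]
    for s in(-1,1):
        out.append(np.array([[s*g,gh,gh],[s*g,-gh,gh],[s*g,-gh,-gh],[s*g,gh,-gh],[s*g,gh,gh]]))
    for yy in(-1,1):
        out.append(np.array([[-g,yy*gh,gh],[g,yy*gh,gh]])); out.append(np.array([[g,yy*r,0],[L-.011,yy*r,0]])); out.append(np.array([[-g,yy*r,0],[-L+.02,yy*r,0],[-L,0,0]]))
    return out
def rodP(kind,p,pts):
    z=.012 if kind=='long' else .010
    return pts@Rn.from_euler('z',p[2]).as_matrix().T+[p[0],p[1],z]
def overlay(n,im,polys,cx,cy,w,h,k,f,g=2.0):
    x0,y0=int(cx-w/2),int(cy-h/2); c=np.clip(im[y0:y0+h,x0:x0+w]*g,0,255).astype(np.uint8)
    c=cv2.resize(c,None,fx=k,fy=k,interpolation=cv2.INTER_CUBIC)[:,:,::-1].copy()
    for P in polys:
        q=(px(n,P)-[x0,y0]+.5)*k; cv2.polylines(c,[np.round(q).astype(int)],False,(0,0,255),1)
    cv2.imwrite(f,c); return c
E
python3 - <<'E'
from h import *
from scipy.optimize import least_squares
t=np.load("/tmp/top.npy"); s=np.load("/tmp/scene.npy")
C=np.array([[.105,.16,0],[.105,-.16,0],[-.105,-.16,0],[-.105,.16,0]])
ct=np.array([[239.5,134.1],[378.1,134.5],[373.5,221.1],[244.5,219.1]])
cs=np.array([[434.9,314.5],[282.1,341.6],[272.7,286.3],[403.2,265.2]])
def f(p,both=3):
    R,o=rackT(p); P=C@R.T+o; r=[]
    if both&1:r.append(px("top",P)-ct)
    if both&2:r.append(px("scene",P)-cs)
    return np.concatenate(r).ravel()
for b in(1,2,3):
    r=least_squares(f,[.5,0,0],args=(b,)); print(b,r.x.round(4),np.degrees(r.x[2]).round(2),r.fun.round(1))
    if b==3: p=r.x
np.save("/tmp/rack.npy",p)
# rods from two axis points in top
for kind,a,b,z in [("long",(177.7,288.3),(152.9,215.6),.012),("short",(445.5,281.5),(466.5,231.5),.010)]:
    P=onz("top",[a,b],z); d=P[1]-P[0]; print(kind,P.round(4),np.linalg.norm(d),np.degrees(np.arctan2(d[1],d[0])))
for kind,a,b,z in [("long",(440,206),(493.5,256.5),.012),("short",(195.0,253.5),(172.5,299),.010)]:
    P=onz("scene",[a,b],z); d=P[1]-P[0]; print(kind,P.round(4),np.linalg.norm(d),np.degrees(np.arctan2(d[1],d[0])))
E
```

```text
1 [0.6171 0.0185 0.0126] 0.72 [-0.5 -0.7  0.3  0.   0.7  0.1 -0.5  0.6]
2 [0.6234 0.0162 0.0069] 0.4 [ 1.5 -0.6 -1.7  0.2 -0.1  0.3  0.3 -0.3]
3 [0.6202 0.0174 0.01  ] 0.57 [ 0.2 -2.2  0.9 -1.1  1.  -1.  -0.  -0.8  1.6 -2.3 -1.1 -1.2  0.2 -0.7
  0.3 -1.6]
long [[0.3503 0.3365 0.012 ]
 [0.5298 0.41   0.012 ]] 0.19397953535403673 22.278351682194554
short [[ 0.384  -0.3209  0.01  ]
 [ 0.5089 -0.3733  0.01  ]] 0.13540799017551658 -22.731856322545475
long [[0.3551 0.3304 0.012 ]
 [0.5366 0.4089 0.012 ]] 0.19771202131956853 23.377135672806972
short [[ 0.3893 -0.3253  0.01  ]
 [ 0.511  -0.3815  0.01  ]] 0.13405676920729953 -24.779222880648216
```

Run:
```python
from h import *
t=np.load("/tmp/top.npy"); s=np.load("/tmp/scene.npy")
def mk(p): 
    P=[]
    R,o=rackT(p)
    A=lambda q:np.array(q)@R.T+o
    P.append(A([[.105,.16,0],[.105,-.16,0],[-.105,-.16,0],[-.105,.16,0],[.105,.16,0]]))
    for y,L in((.1,.04),(-.1,.06),(0,.05)):
        for s_ in(-1,1):
            for zz,w in((.042,.006),(.06,.009)): P.append(A([[s_*L-.006,y-w,zz],[s_*L-.006,y+w,zz],[s_*L+.006,y+w,zz],[s_*L+.006,y-w,zz],[s_*L-.006,y-w,zz]]))
            
    return P
overlay("top",t,mk([.6171,.0185,.0126]),310,178,150,100,5,"pics/o_rt.png")
overlay("scene",s,mk([.6234,.0162,.0069]),355,305,175,120,4.5,"pics/o_rs.png",1.6)
pt={'long':[.440,.374,np.radians(22.3)],'short':[.4475,-.3480,np.radians(-22.8)]}
ps={'long':[.446,.3700,np.radians(23.3)],'short':[.451,-.353,np.radians(-24.5)]}
W=lambda k,p:[rodP(k,p[k],w) for w in wire(k)]
a=overlay("top",t,W('long',pt),164,251,66,90,6,"/tmp/a.png")
b=overlay("scene",s,W('long',ps),470,231,66,90,6,"/tmp/b.png",1.2)
cv2.imwrite("pics/o_long.png",np.hstack([a,b]))
a=overlay("top",t,W('short',pt),460,256,66,90,6,"/tmp/a.png")
b=overlay("scene",s,W('short',ps),183,276,66,90,6,"/tmp/b.png",1.2)
cv2.imwrite("pics/o_short.png",np.hstack([a,b]))
```

```text
(no output)
```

View pics/o_rt.png

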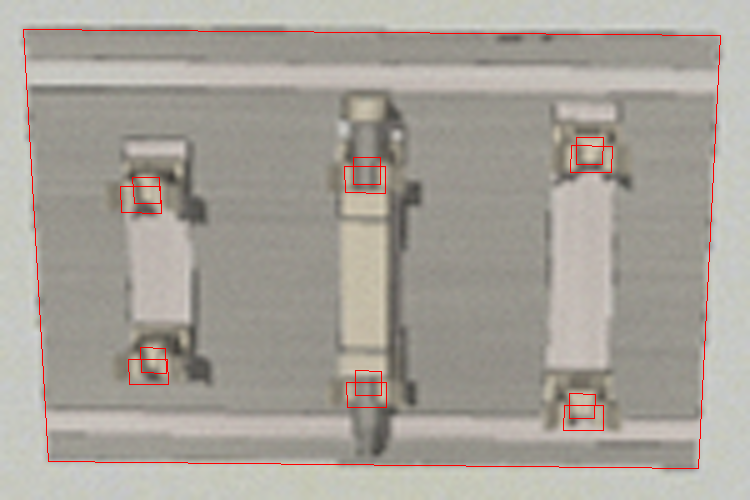

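View pics/o_rs.png

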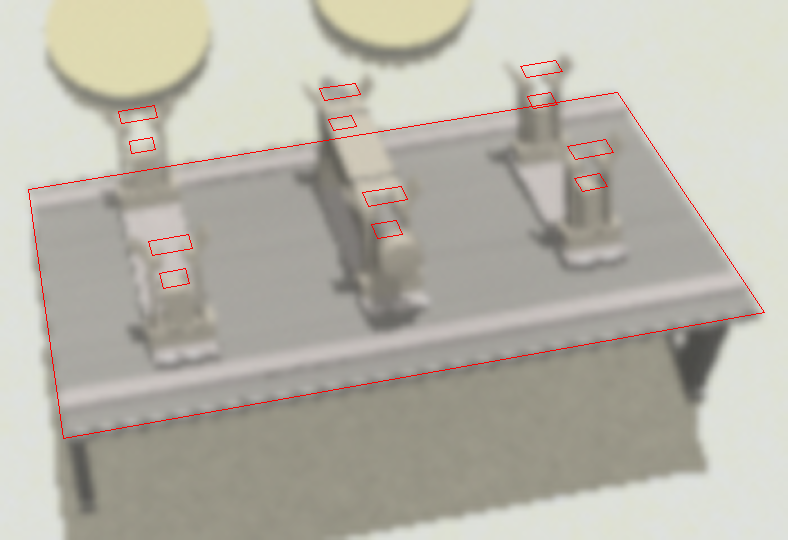

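View pics/o_long.png

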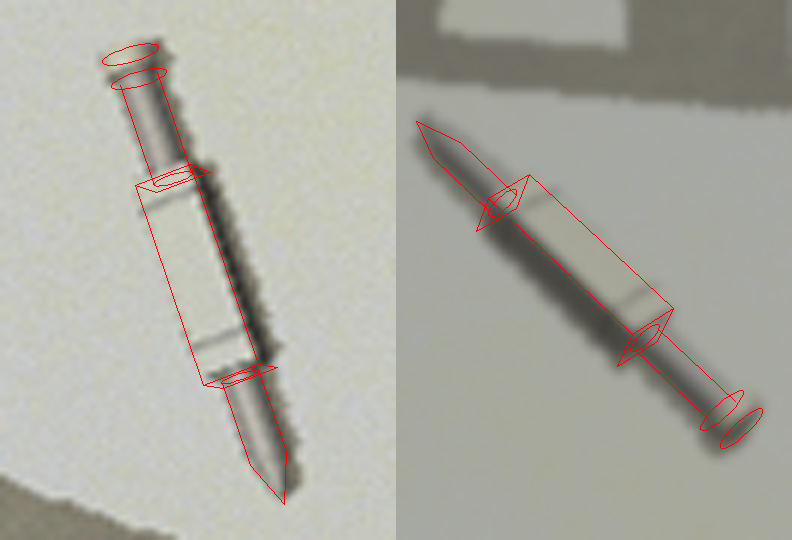

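View pics/o_short.png

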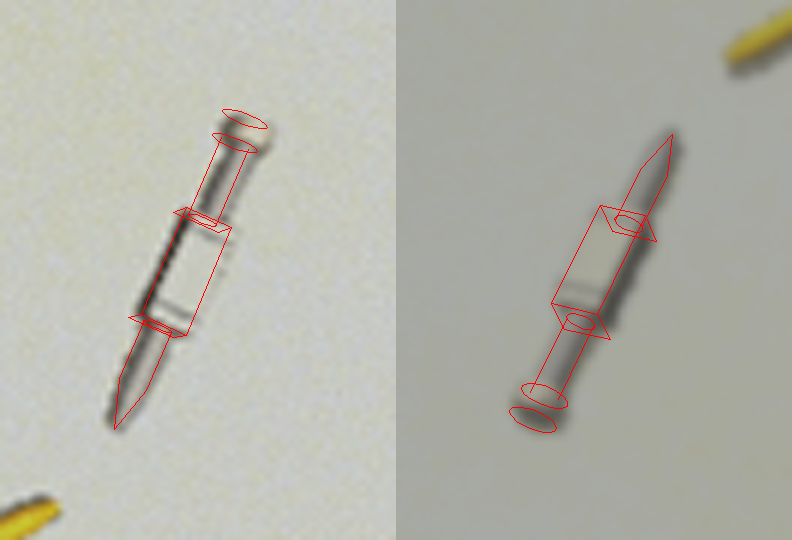

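```bash
cat >> h.py <<'E'
def toolR(th,tilt=0):
    th,tilt=np.radians(th),np.radians(tilt)
    x=np.array([np.cos(th),np.sin(th),0]); f=np.array([np.sin(th),-np.cos(th),0]); z=np.array([0,0,-1.])
    y2=f*np.cos(tilt)-z*np.sin(tilt); z2=z*np.cos(tilt)+f*np.sin(tilt)
    return np.c_[x,y2,z2]
def todo(pos,R=None):
    o=telemetry.get_obs(); C=Rn.from_quat(o['ee_rot']).as_matrix(); R=C if R is None else R
    d=np.array(pos)-o['position']
    print("t",round(o['clock'],2),"pos",o['position'].round(4),"wid",round(float(o['gripper_width']),4),"F",o['wrist_force'].round(1),"j",o['joint_positions'].round(2))
    print("xang",np.degrees(np.arctan2(C[1,0],C[0,0])).round(2),"zaxis",C[:,2].round(3))
    print("shift units in current axes",(C.T@d/.04).round(3),"in target axes",(R.T@d/.04).round(3))
    print("turn units",(np.degrees(Rn.from_matrix(C.T@R).as_rotvec())/4).round(3))
E
python3 -c "
from h import *
todo([.443,.372,.30],toolR(112.8))"
```

```text
t 1.7 pos [0.1949 0.541  0.4048] wid 0.0854 F [ 0.2 -0.5 -0.5] j [ 1.21  0.32  1.56  0.    1.26 -0.02]
xang 70.19 zaxis [ 0.  0. -1.]
shift units in current axes [-1.872  7.267  2.619] in target axes [-6.298  4.081  2.619]
turn units [ 1.0000e-03 -2.0000e-03 -1.0653e+01]
```

>>> move_arm:
  commands:
    - [-0.234, 0.908, 0.327, 0, 0, 0]
    - [-0.234, 0.908, 0.327, 0, 0, 0]
    - [-0.234, 0.908, 0.327, 0, 0, 0]
    - [-0.234, 0.908, 0.327, 0, 0, 0]
    - [-0.234, 0.908, 0.327, 0, 0, 0]
    - [-0.234, 0.908, 0.327, 0, 0, 0]
    - [-0.234, 0.908, 0.327, 0, 0, 0]
    - [-0.234, 0.908, 0.327, 0, 0, 0]
    - [0, 0, 0, 0, 0, -1]
    - [0, 0, 0, 0, 0, -1]
  fingers: -0.3
  grip_force: 60

```text
clock: 2.95
position: [0.4435, 0.3716, 0.2998]
ee_rot: [0.776, 0.631, -0.0, -0.0]
wrist_force: [0.4, 0.5, -0.6]
gripper_width: 0.0555
```

>>> move_arm:
  commands:
    - [0, 0, 0.1, 0, 0, -1]
    - [0, 0, 0.1, 0, 0, -1]
    - [0, 0, 0.1, 0, 0, -1]
    - [0, 0, 0.1, 0, 0, -1]
    - [0, 0, 0.1, 0, 0, -1]
    - [0, 0, 0.1, 0, 0, -1]
    - [0, 0, 0.1, 0, 0, -1]
    - [0, 0, 0.1, 0, 0, -1]
    - [0, 0, 0.1, 0, 0, -0.65]
    - [0, 0, 0, 0, 0, 0]

```text
clock: 4.2
position: [0.4428, 0.372, 0.2639]
ee_rot: [0.554, 0.833, -0.0, -0.0]
wrist_force: [0.1, -0.6, 0.5]
gripper_width: 0.0553
```

Run:
```python
from h import *
todo([.443,.372,.18],toolR(112.8))
t=vision.grab_frame("top"); s=vision.grab_frame("scene")
crop(t,165,240,100,120,5,"/tmp/a.png"); crop(s,455,205,100,120,5,"/tmp/b.png",1.3)
cv2.imwrite("pics/hov1.png",np.hstack([cv2.resize(cv2.imread("/tmp/%s.png"%i),(400,480)) for i in "ab"]))
```

```text
t 4.2 pos [0.4428 0.372  0.2639] wid 0.0553 F [ 0.1 -0.6  0.5] j [ 0.68  0.45  1.75  0.    0.94 -1.29]
xang 112.75 zaxis [-0. -0. -1.]
shift units in current axes [-2.000e-03  4.000e-03  2.097e+00] in target axes [-2.000e-03  3.000e-03  2.097e+00]
turn units [-0.007  0.001 -0.011]
```

View pics/hov1.png

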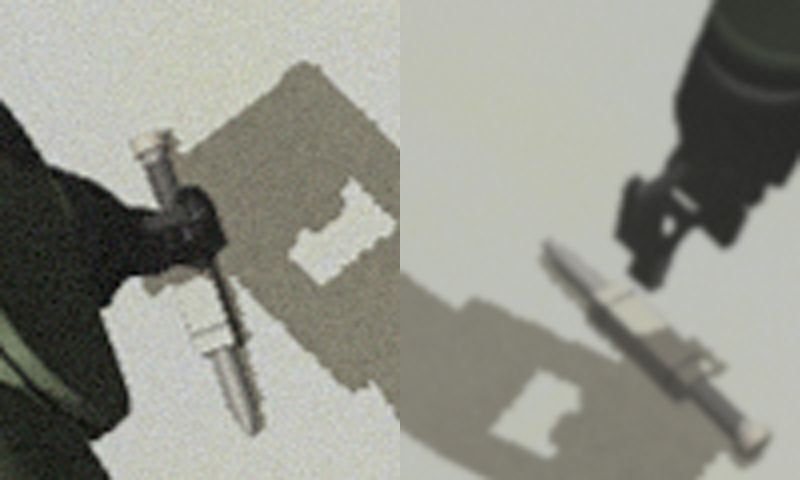

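>>> move_arm:
  commands:
    - [0, 0, 0.4, 0, 0, 0]
    - [0, 0, 0.4, 0, 0, 0]
    - [0, 0, 0.4, 0, 0, 0]
    - [0, 0, 0.4, 0, 0, 0]
    - [0, 0, 0.3, 0, 0, 0]
    - [0, 0, 0.27, 0, 0, 0]
    - [0, 0, 0, 0, 0, 0]

```text
clock: 5.18
position: [0.4427, 0.3719, 0.1764]
ee_rot: [0.553, 0.833, -0.001, -0.0]
wrist_force: [0.2, -0.4, 0.5]
gripper_width: 0.0556
```

>>> move_arm:
  commands:
    - [0, 0, 0, 0, 0, 0]
    - [0, 0, 0, 0, 0, 0]
    - [0, 0, 0, 0, 0, 0]
    - [0, 0, 0, 0, 0, 0]
    - [0, 0, 0, 0, 0, 0]
  fingers: 1
  grip_force: 60

```text
clock: 5.8
position: [0.4431, 0.3723, 0.1782]
ee_rot: [0.554, 0.833, 0.001, 0.0]
wrist_force: [-1.1, 1.0, 6.1]
gripper_width: 0.023
```

>>> move_arm:
  commands:
    - [0, 0, -0.5, 0, 0, 0]
    - [0, 0, -0.9, 0, 0, 0]
    - [0, 0, -0.9, 0, 0, 0]
    - [0, 0, -0.9, 0, 0, 1]
    - [0, 0, -0.9, 0, 0, 1]
    - [0, 0, -0.9, 0, 0, 1]
    - [0, 0, -0.9, 0, 0, 1]
    - [0, 0, -0.5, 0, 0, 1]
    - [0, 0, 0, 0, 0, 0.55]
    - [0, 0, 0, 0, 0, 0]

```text
clock: 7.05
position: [0.4427, 0.3718, 0.4326]
ee_rot: [0.703, 0.711, -0.001, -0.0]
wrist_force: [-0.4, 0.2, -2.3]
gripper_width: 0.0224
```

Run:
```python
from h import *
p=np.load("/tmp/rack.npy"); R,o=rackT(p)
st=o+R@[0,-.1,.042]; TR=toolR(90+np.degrees(p[2]),28); print(st, TR.round(3), R.round(3))
tgt=st+R[:,2]*(.164+.06); print(tgt)
todo(tgt,TR)
t=vision.grab_frame("top"); s=vision.grab_frame("scene")
crop(t,165,230,100,120,5,"/tmp/a.png"); crop(s,480,165,110,130,5,"/tmp/b.png",1.3)
cv2.imwrite("pics/lift1.png",np.hstack([cv2.resize(cv2.imread("/tmp/%s.png"%i),(400,480)) for i in "ab"]))
```

```text
[ 0.60149745 -0.08276869  0.1150838 ] [[-0.01   0.883  0.469]
 [ 1.     0.009  0.005]
 [ 0.     0.469 -0.883]] [[ 0.883 -0.01  -0.469]
 [ 0.009  1.    -0.005]
 [ 0.469  0.     0.883]]
[ 0.49634104 -0.0838158   0.31286406]
t 7.05 pos [0.4427 0.3718 0.4326] wid 0.0224 F [-0.4  0.2 -2.3] j [ 0.68  0.31  1.51 -0.    1.32 -0.9 ]
xang 90.61 zaxis [-0.001 -0.001 -1.   ]
shift units in current axes [-11.401   1.223   3.004] in target axes [-11.403  -0.321   3.22 ]
turn units [-7.016  0.012  0.013]
```

View pics/lift1.png

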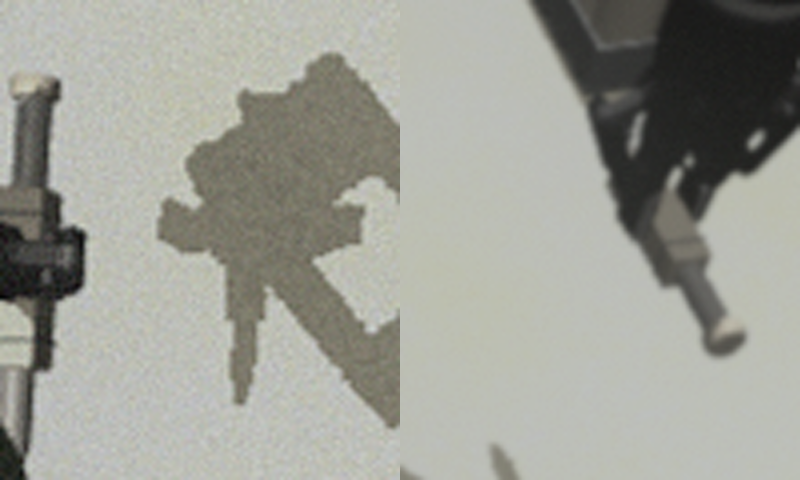

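>>> move_arm:
  commands:
    - [-0.95, 0, 0, -0.7, 0, 0]
    - [-0.95, 0, 0, -0.7, 0, 0]
    - [-0.95, 0, 0, -0.7, 0, 0]
    - [-0.95, 0, 0, -0.7, 0, 0]
    - [-0.95, 0, 0, -0.7, 0, 0]
    - [-0.95, 0, 0, -0.7, 0, 0]
    - [-0.95, 0, 0, -0.7, 0, 0]
    - [-0.95, 0, 0, -0.7, 0, 0]
    - [-0.95, 0, 0, -0.7, 0, 0]
    - [-0.95, 0, 0, -0.7, 0, 0]

```text
clock: 8.4
position: [0.4462, -0.0091, 0.4326]
ee_rot: [0.682, 0.69, 0.172, 0.17]
wrist_force: [-0.2, -0.2, -2.8]
gripper_width: 0.0224
```

>>> move_arm:
  commands:
    - [-0.95, 0, 0, 0, 0, 0]
    - [-0.95, 0, 0, 0, 0, 0]
    - [0, -0.1, 0.5, 0, 0, 0]
    - [0, -0.1, 0.5, 0, 0, 0]
    - [0, -0.1, 0.5, 0, 0, 0]
    - [0, 0, 0.5, 0, 0, 0]
    - [0, 0, 0, 0, 0, 0]

```text
clock: 9.28
position: [0.4741, -0.0835, 0.3551]
ee_rot: [0.683, 0.69, 0.171, 0.168]
wrist_force: [0.6, 0.7, -1.8]
gripper_width: 0.0227
```

Run:
```python
from h import *
p=np.load("/tmp/rack.npy"); R,o=rackT(p)
st=o+R@[0,-.1,.042]; TR=toolR(90+np.degrees(p[2]),28)
todo(st+R[:,2]*(.164+.06),TR)
for n,c in(("top",(335,180)),("scene",(320,270))):
    im=np.mean([vision.grab_frame(n).astype(float) for _ in range(3)],0); np.save(f"/tmp/{n}1.npy",im)
    crop(im,*c,160,130,5,f"pics/ap1_{n}.png",2 if n=="top" else 1.5)
```

```text
t 9.28 pos [ 0.4741 -0.0835  0.3551] wid 0.0227 F [ 0.6  0.7 -1.8] j [-0.23  0.13  2.    0.22  0.55 -1.97]
xang 90.63 zaxis [ 0.465  0.006 -0.885]
shift units in current axes [-1.400e-02  1.000e-03  1.192e+00] in target axes [-0.012 -0.005  1.192]
turn units [-0.075 -0.021  0.005]
```

View pics/ap1_top.png

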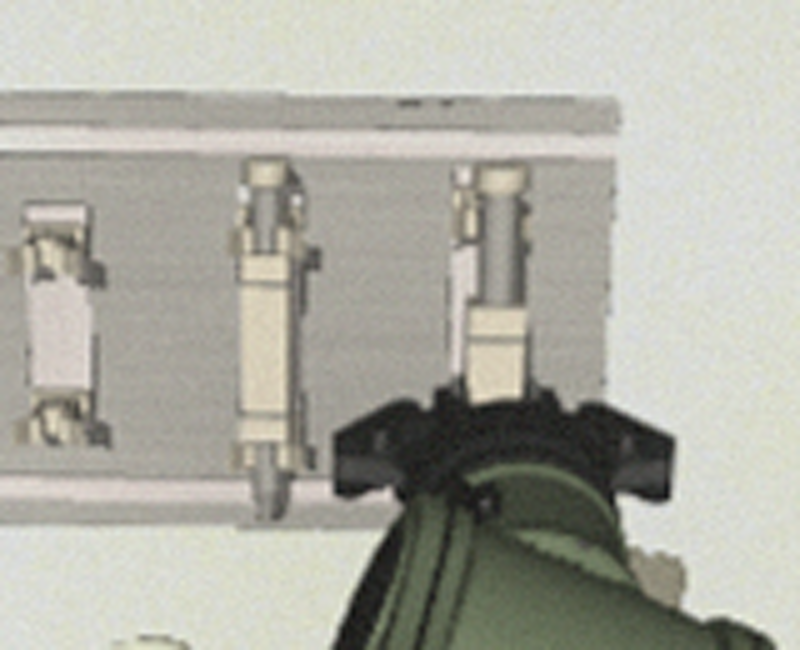

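View pics/ap1_scene.png

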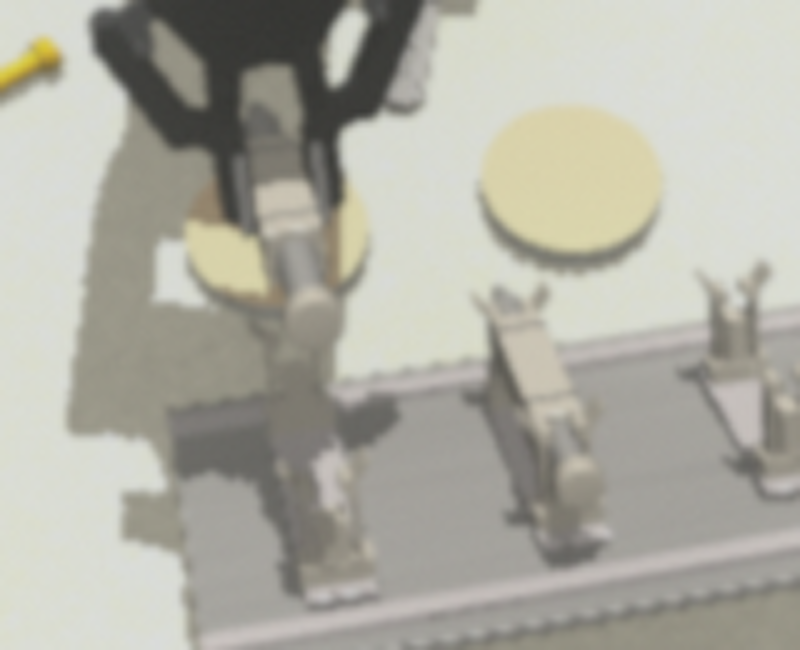

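```bash
cat >> h.py <<'E'
def held(kind,off,pose=None):
    o=telemetry.get_obs() if pose is None else pose; C=Rn.from_quat(o['ee_rot']).as_matrix()
    # rod x->tool y, rod z-> -tool z, rod y -> -x... (right-handed: y = z cross x = -z x y = x)
    M=np.c_[C[:,1],C[:,0],-C[:,2]]
    return [w@M.T+o['position']+C@np.array(off) for w in wire(kind)]
E
python3 - <<'E'
from h import *
t=np.load("/tmp/top1.npy"); s=np.load("/tmp/scene1.npy")
P=held('long',[0,0,.164])
a=overlay("top",t,P,330,180,90,110,6,"/tmp/a.png")
b=overlay("scene",s,P,310,255,80,110,6,"/tmp/b.png",1.5)
cv2.imwrite("pics/oh1.png",cv2.resize(np.hstack([a,b]),(800,518)))
E
```

```text
(no output)
```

View pics/oh1.png

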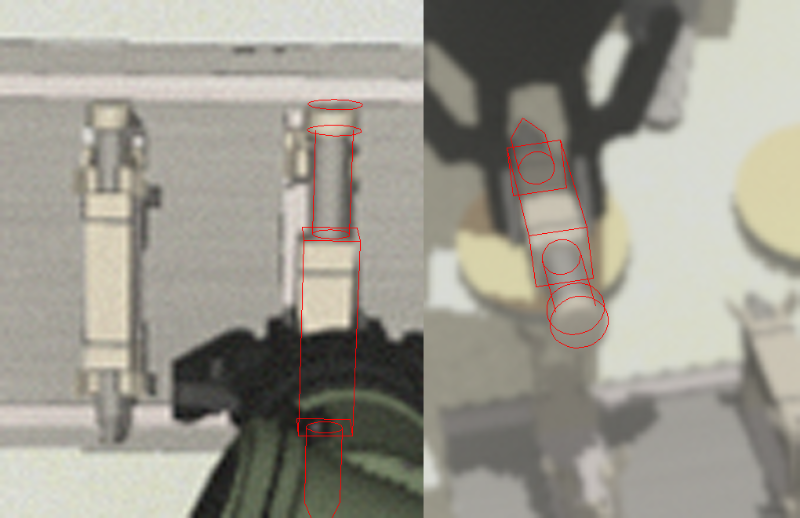

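Run:
```python
from h import *
t=np.load("/tmp/top.npy"); s=np.load("/tmp/scene.npy")
def hr(p,kind='long',yy=0,L=.085,g=.034,gh=.011,r=.007,cr=.0105):
    R,o=rackT(p); a=np.linspace(0,2*np.pi,25); circ=lambda x,Q:np.c_[np.full(25,x),Q*np.cos(a),Q*np.sin(a)]
    out=[circ(L,cr),circ(L-.011,cr),np.array([[-L+.02,r,0],[-L,0,0],[-L+.02,-r,0]])]
    for q in(-1,1): out.append(np.array([[q*g,gh,gh],[q*g,-gh,gh]])); out.append(np.array([[-g,q*gh,gh],[g,q*gh,gh]]));out.append(np.array([[g,q*r,0],[L-.011,q*r,0]]))
    return [(w+[0,0,.042])@R.T+o for w in out]
a=overlay("top",t,hr([.6171,.0185,.0126]),308,180,60,90,6,"/tmp/a.png")
b=overlay("scene",s,hr([.6234,.0162,.0069]),350,285,60,90,6,"/tmp/b.png",1.5)
cv2.imwrite("pics/ohr.png",np.hstack([a,b]))
```

```text
(no output)
```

View pics/ohr.png

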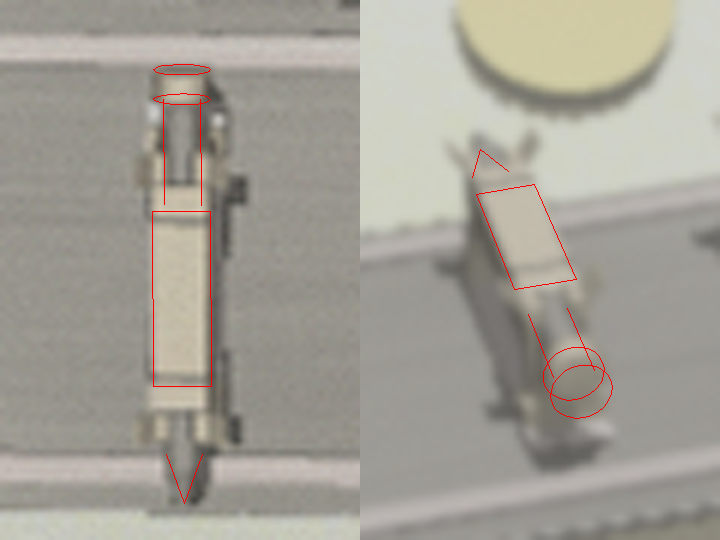

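Run:
```python
from h import *
from scipy.ndimage import map_coordinates
t0=np.load("/tmp/top.npy").mean(2); t1=np.load("/tmp/top1.npy").mean(2)
R,o=rackT([.6171,.0185,.0126])
MH=R; OH=o+R@[0,0,.042]
ob=telemetry.get_obs(); C=Rn.from_quat(ob['ee_rot']).as_matrix()
ML=np.c_[C[:,1],C[:,0],-C[:,2]]; OL=ob['position']+C@[0,0,.164]
def samp(im,M,O,pts):
    q=px("top",pts@M.T+O); return map_coordinates(im,[q[:,1],q[:,0]],order=1)
for nm,im,M,O,L,g in(("held",t0,MH,OH,.085,.05),("hand",t1,ML,OL,.1,.05)):
    ys=np.arange(-.018,.0181,.001)
    for lab,xs in(("stem",np.linspace(L-.025,L-.014,8)),("grip",np.linspace(.0,.03,12) if nm=="held" else np.linspace(.02,.04,12))):
        pr=np.mean([samp(im,M,O,np.c_[np.full(len(ys),x),ys,np.full(len(ys),0 if lab=="stem" else .011)]) for x in xs],0)
        print(nm,lab,[f"{int(1000*a)}:{b:.0f}" for a,b in zip(np.round(ys,4),pr)])
    xs=np.arange(L-.03,L+.012,.001)
    pr=np.mean([samp(im,M,O,np.c_[xs,np.full(len(xs),y),np.full(len(xs),.006)]) for y in(-.003,-.001,.001,.003)],0)
    print(nm,"axial",[f"{1000*(a-L):.0f}:{b:.0f}" for a,b in zip(xs,pr)])
```

```text
held stem ['-18:65', '-17:62', '-16:61', '-15:67', '-14:72', '-13:69', '-12:66', '-11:60', '-10:54', '-9:50', '-8:49', '-7:49', '-6:52', '-5:55', '-4:60', '-3:66', '-2:69', '-1:72', '0:72', '1:71', '2:70', '3:67', '4:63', '5:61', '6:59', '7:63', '8:70', '9:76', '10:82', '11:86', '12:83', '13:80', '14:77', '15:74', '16:74', '17:74', '18:75']
held grip ['-18:63', '-17:57', '-16:54', '-15:54', '-14:53', '-13:52', '-12:51', '-11:59', '-10:68', '-9:77', '-8:87', '-7:92', '-6:90', '-5:90', '-4:90', '-3:90', '-2:90', '-1:89', '0:89', '1:90', '2:90', '3:90', '4:90', '5:91', '6:91', '7:91', '8:91', '9:89', '10:86', '11:83', '12:78', '13:74', '14:74', '15:73', '16:73', '17:73', '18:73']
held axial ['-30:69', '-29:69', '-28:70', '-27:70', '-26:71', '-25:71', '-24:70', '-23:70', '-22:70', '-21:70', '-20:70', '-19:71', '-18:71', '-17:70', '-16:69', '-15:67', '-14:66', '-13:67', '-12:68', '-11:78', '-10:87', '-9:88', '-8:89', '-7:90', '-6:91', '-5:91', '-4:89', '-3:85', '-2:77', '-1:69', '0:64', '1:59', '2:69', '3:80', '4:87', '5:91', '6:94', '7:95', '8:95', '9:96', '10:96', '11:93']
hand stem ['-
[... 382 characters left out ...]
-14:79', '-13:73', '-12:68', '-11:64', '-10:72', '-9:84', '-8:92', '-7:97', '-6:98', '-5:98', '-4:97', '-3:97', '-2:97', '-1:97', '0:97', '1:97', '2:97', '3:97', '4:97', '5:97', '6:97', '7:97', '8:97', '9:97', '10:97', '11:95', '12:91', '13:84', '14:80', '15:83', '16:89', '17:99', '18:104']
hand axial ['-30:78', '-29:78', '-28:77', '-27:77', '-26:77', '-25:78', '-24:78', '-23:78', '-22:78', '-21:78', '-20:77', '-19:77', '-18:78', '-17:77', '-16:76', '-15:76', '-14:76', '-13:79', '-12:84', '-11:89', '-10:94', '-9:97', '-8:98', '-7:99', '-6:100', '-5:98', '-4:95', '-3:86', '-2:73', '-1:67', '0:64', '1:72', '2:85', '3:95', '4:103', '5:106', '6:106', '7:106', '8:106', '9:105', '10:103', '11:97']
```

```bash
cat >> h.py <<'E'
PR=np.array([.6177,.0178,.0115])
def stn(y,h,d=.166):
    R,o=rackT(PR); return o+R@[0,y,.042+h+d], toolR(90+np.degrees(PR[2]),28)
E
python3 -c "
from h import *
todo(*stn(-.1,.028));todo(*stn(-.1,0))"
```

```text
t 9.57 pos [ 0.4744 -0.0837  0.3578] wid 0.0225 F [ 1.1  0.4 -1.4] j [-0.23  0.13  2.    0.22  0.55 -1.97]
xang 90.59 zaxis [ 0.471  0.005 -0.882]
shift units in current axes [-0.003 -0.098  1.971] in target axes [-0.005 -0.095  1.971]
turn units [ 0.02   0.012 -0.013]
t 9.57 pos [ 0.4744 -0.0837  0.3578] wid 0.0225 F [ 1.1  0.4 -1.4] j [-0.23  0.13  2.    0.22  0.55 -1.97]
xang 90.59 zaxis [ 0.471  0.005 -0.882]
shift units in current axes [-2.000e-03 -9.900e-02  2.671e+00] in target axes [-0.005 -0.095  2.671]
turn units [ 0.02   0.012 -0.013]
```

>>> move_arm:
  commands:
    - [0, -0.095, 0.4, 0, 0, 0]
    - [0, 0, 0.4, 0, 0, 0]
    - [0, 0, 0.4, 0, 0, 0]
    - [0, 0, 0.4, 0, 0, 0]
    - [0, 0, 0.37, 0, 0, 0]
    - [0, 0, 0, 0, 0, 0]
    - [0, 0, 0, 0, 0, 0]

```text
clock: 10.45
position: [0.5083, -0.0833, 0.2857]
ee_rot: [0.683, 0.69, 0.172, 0.17]
wrist_force: [-0.7, -0.3, -1.2]
gripper_width: 0.0225
```

Run:
```python
from h import *
todo(*stn(-.1,0))
for n,c in(("top",(335,180)),("scene",(320,270))):
    im=np.mean([vision.grab_frame(n).astype(float) for _ in range(2)],0); np.save(f"/tmp/{n}1.npy",im)
t=np.load("/tmp/top1.npy"); s=np.load("/tmp/scene1.npy")
a=overlay("top",t,[],340,180,70,100,6,"/tmp/a.png"); b=overlay("scene",s,[],305,285,60,100,6,"/tmp/b.png",1.5)
cv2.imwrite("pics/ap2.png",np.hstack([a,b]))
```

```text
t 10.45 pos [ 0.5083 -0.0833  0.2857] wid 0.0225 F [-0.7 -0.3 -1.2] j [-0.21  0.27  2.04  0.29  0.37 -2.04]
xang 90.58 zaxis [ 0.47   0.005 -0.883]
shift units in current axes [-0.003  0.003  0.683] in target axes [-0.003  0.003  0.683]
turn units [ 0.004  0.008 -0.017]
```

View pics/ap2.png

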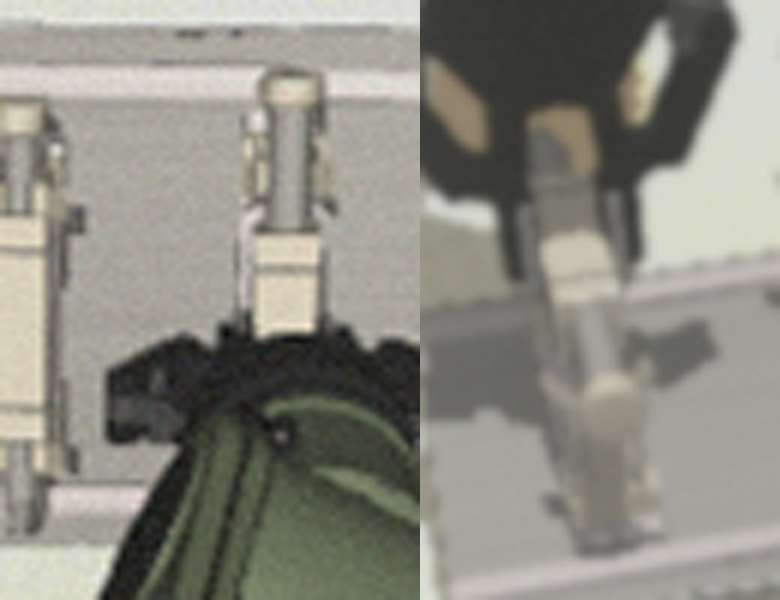

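>>> move_arm:
  commands:
    - [0, 0, 0.12, 0, 0, 0]
    - [0, 0, 0.12, 0, 0, 0]
    - [0, 0, 0.12, 0, 0, 0]
    - [0, 0, 0, 0, 0, 0]
    - [0, 0, 0, 0, 0, 0]

```text
clock: 11.28
position: [0.5154, -0.0835, 0.2736]
ee_rot: [0.682, 0.689, 0.172, 0.171]
wrist_force: [-2.2, -1.6, 4.6]
gripper_width: 0.0227
```

>>> move_arm:
  commands:
    - [0, 0, 0.1, 0, 0, 0]
    - [0, 0, 0.1, 0, 0, 0]
    - [0, 0, 0, 0, 0, 0]
    - [0, 0, 0, 0, 0, 0]

```text
clock: 11.78
position: [0.5194, -0.0835, 0.266]
ee_rot: [0.683, 0.689, 0.172, 0.171]
wrist_force: [3.7, -2.2, -2.0]
gripper_width: 0.0225
```

```bash
python3 -c "
from h import *
todo(*stn(-.1,0))"
```

```text
t 11.78 pos [ 0.5194 -0.0835  0.266 ] wid 0.0225 F [ 3.7 -2.2 -2. ] j [-0.21  0.31  2.04  0.32  0.33 -2.07]
xang 90.56 zaxis [ 0.471  0.004 -0.882]
shift units in current axes [ 0.003 -0.011  0.117] in target axes [ 0.003 -0.011  0.117]
turn units [ 0.027  0.02  -0.017]
```

>>> move_arm:
  commands:
    - [0, 0, 0.07, 0, 0, 0]
    - [0, 0, 0.05, 0, 0, 0]
    - [0, 0, 0, 0, 0, 0]
    - [0, 0, 0, 0, 0, 0]

```text
clock: 12.28
position: [0.5203, -0.0834, 0.2619]
ee_rot: [0.683, 0.69, 0.172, 0.17]
wrist_force: [-4.3, -3.9, 6.6]
gripper_width: 0.0225
```

```bash
python3 -c "
from h import *
todo(*stn(-.1,0))"
```

```text
t 12.28 pos [ 0.5203 -0.0834  0.2619] wid 0.0225 F [-4.3 -3.9  6.6] j [-0.21  0.31  2.04  0.33  0.32 -2.08]
xang 90.59 zaxis [ 0.469  0.005 -0.883]
shift units in current axes [0.001 0.017 0.017] in target axes [0.001 0.017 0.017]
turn units [-0.005  0.009 -0.014]
```

>>> move_arm:
  commands:
    - [0, 0, 0.04, 0, 0, 0]
    - [0, 0, 0.02, 0, 0, 0]
    - [0, 0, 0, 0, 0, 0]
    - [0, 0, 0, 0, 0, 0]

```text
clock: 12.78
position: [0.5202, -0.0834, 0.2617]
ee_rot: [0.682, 0.69, 0.172, 0.17]
wrist_force: [-18.1, -5.2, 24.2]
gripper_width: 0.0226
```

Run:
```python
from h import *
todo(*stn(-.1,0))
for n,c in(("top",(335,180)),("scene",(320,270))):
    im=np.mean([vision.grab_frame(n).astype(float) for _ in range(2)],0); np.save(f"/tmp/{n}1.npy",im)
t=np.load("/tmp/top1.npy"); s=np.load("/tmp/scene1.npy")
a=overlay("top",t,[],340,180,70,100,6,"/tmp/a.png"); b=overlay("scene",s,[],305,295,60,100,6,"/tmp/b.png",1.5)
cv2.imwrite("pics/ap3.png",np.hstack([a,b]))
```

```text
t 12.78 pos [ 0.5202 -0.0834  0.2617] wid 0.0226 F [-18.1  -5.2  24.2] j [-0.21  0.32  2.04  0.33  0.32 -2.08]
xang 90.61 zaxis [ 0.47   0.005 -0.883]
shift units in current axes [0.001 0.021 0.013] in target axes [0.001 0.021 0.013]
turn units [ 0.01   0.006 -0.011]
```

View pics/ap3.png

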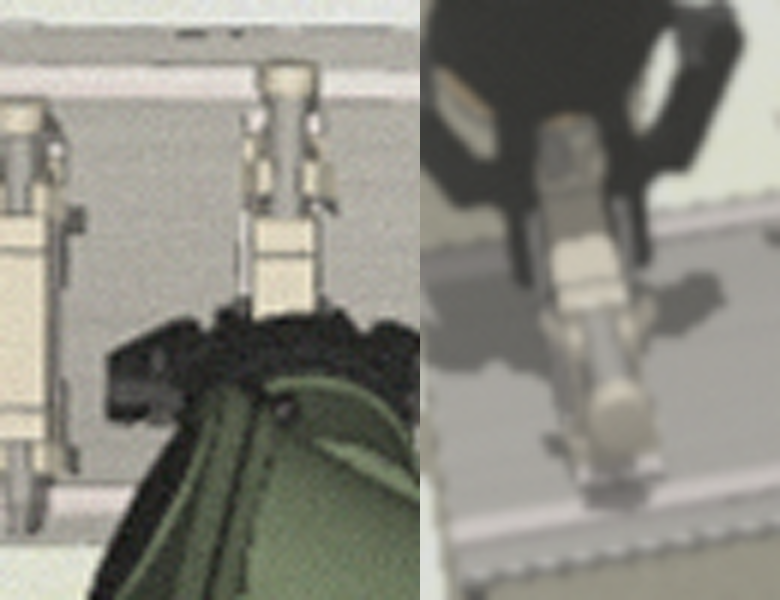

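```bash
cat >> h.py <<'E'
from scipy.ndimage import map_coordinates
def prof(im,y,L,g,h=.042,p=(.6171,.0185,.0126)):
    im=im.mean(2); R,o=rackT(p)
    def samp(pts): q=px("top",(pts+[0,y,h])@R.T+o); return map_coordinates(im,[q[:,1],q[:,0]],order=1)
    ys=np.arange(-.016,.0161,.001)
    pr=np.mean([samp(np.c_[np.full(33,x),ys,np.full(33,.011)]) for x in np.linspace(g-.02,g-.004,12)],0)
    print("grip",[f"{1000*a:.0f}:{b:.0f}" for a,b in zip(ys,pr)])
    xs=np.arange(L-.016,L+.008,.001)
    pr=np.mean([samp(np.c_[xs,np.full(len(xs),q),np.full(len(xs),.006)]) for q in(-.003,-.001,.001,.003)],0)
    print("axial cap",[f"{1000*(a-L):.0f}:{b:.0f}" for a,b in zip(xs,pr)])
E
python3 - <<'E'
from h import *
t=np.load("/tmp/top1.npy")
prof(t,0,.085,.034); prof(t,-.1,.1,.044)
E
```

```text
grip ['-16:54', '-15:58', '-14:60', '-13:59', '-12:58', '-11:67', '-10:75', '-9:86', '-8:97', '-7:102', '-6:101', '-5:100', '-4:100', '-3:99', '-2:100', '-1:100', '0:100', '1:99', '2:99', '3:100', '4:100', '5:101', '6:101', '7:101', '8:102', '9:100', '10:97', '11:93', '12:88', '13:84', '14:83', '15:83', '16:83']
axial cap ['-16:79', '-15:76', '-14:75', '-13:76', '-12:79', '-11:88', '-10:98', '-9:100', '-8:100', '-7:101', '-6:101', '-5:101', '-4:100', '-3:97', '-2:88', '-1:78', '0:73', '1:68', '2:78', '3:90', '4:98', '5:104', '6:106', '7:106']
grip ['-16:85', '-15:84', '-14:77', '-13:70', '-12:71', '-11:72', '-10:82', '-9:94', '-8:99', '-7:97', '-6:96', '-5:97', '-4:97', '-3:97', '-2:98', '-1:98', '0:97', '1:97', '2:98', '3:98', '4:98', '5:98', '6:98', '7:97', '8:98', '9:99', '10:95', '11:86', '12:80', '13:79', '14:79', '15:86', '16:93']
axial cap ['-16:80', '-15:80', '-14:82', '-13:83', '-12:87', '-11:92', '-10:96', '-9:100', '-8:102', '-7:102', '-6:103', '-5:104', '-4:104', '-3:97', '-2:90', '-1:77', '0:63', '1:67', '2:75', '3:80', '4:84', '5:86', '6:85', '7:85', '8:84']
```

>>> move_arm:
  commands:
    - [0, 0, -0.03, 0, 0, 0]
    - [0, 0, 0, 0, 0, 0]
    - [0, 0, 0, 0, 0, 0]
    - [0, 0, 0, 0, 0, 0]
    - [0, 0, 0, 0, 0, 0]
  fingers: -0.1

```text
clock: 13.6
position: [0.5216, -0.0831, 0.2603]
ee_rot: [0.683, 0.69, 0.172, 0.17]
wrist_force: [0.6, -0.0, 0.0]
gripper_width: 0.0469
```

>>> move_arm:
  commands:
    - [0, 0, -0.3, 0, 0, 0]
    - [0, 0, -0.6, 0, 0, 0]
    - [0, 0, -0.9, 0, 0, 0]
    - [0, 0, -0.9, 0, 0, 0]
    - [0, 0, -0.9, 0, 0, 0]
    - [0, 0, -0.5, 0, 0, 0]
    - [0, 0, 0, 0, 0, 0]

```text
clock: 14.48
position: [0.4439, -0.084, 0.4074]
ee_rot: [0.682, 0.689, 0.173, 0.172]
wrist_force: [-0.0, 0.6, 0.3]
gripper_width: 0.0468
```

Run:
```python
from h import *
ang=-23.7+90
todo([.4492,-.3505,.29],toolR(ang))
for n,c in(("top",(335,180)),("scene",(320,270))):
    im=np.mean([vision.grab_frame(n).astype(float) for _ in range(3)],0); np.save(f"/tmp/{n}1.npy",im)
t=np.load("/tmp/top1.npy"); s=np.load("/tmp/scene1.npy")
a=overlay("top",t,[],330,180,80,90,6,"/tmp/a.png"); b=overlay("scene",s,[],315,300,53,90,6,"/tmp/b.png",1.5)
cv2.imwrite("pics/rel1.png",np.hstack([a,b]))
prof(t,0,.085,.034); prof(t,-.1,.1,.044)
```

```text
t 14.47 pos [ 0.4439 -0.084   0.4074] wid 0.0468 F [-0.   0.6  0.3] j [-0.25  0.03  1.97  0.2   0.67 -1.96]
xang 90.56 zaxis [ 0.473  0.004 -0.881]
shift units in current axes [-6.66  -1.333  2.625] in target axes [-6.047  2.8    2.935]
turn units [ 6.96  -1.478  5.946]
grip ['-16:52', '-15:56', '-14:59', '-13:58', '-12:56', '-11:65', '-10:74', '-9:84', '-8:94', '-7:99', '-6:98', '-5:97', '-4:97', '-3:96', '-2:97', '-1:97', '0:97', '1:98', '2:99', '3:99', '4:99', '5:99', '6:99', '7:99', '8:99', '9:97', '10:95', '11:91', '12:87', '13:83', '14:82', '15:81', '16:81']
axial cap ['-16:76', '-15:74', '-14:73', '-13:74', '-12:77', '-11:86', '-10:95', '-9:97', '-8:99', '-7:99', '-6:99', '-5:99', '-4:97', '-3:94', '-2:85', '-1:77', '0:71', '1:65', '2:75', '3:88', '4:96', '5:101', '6:103', '7:103']
grip ['-16:84', '-15:82', '-14:76', '-13:70', '-12:71', '-11:72', '-10:81', '-9:93', '-8:99', '-7:98', '-6:98', '-5:97', '-4:97', '-3:96', '-2:96', '-1:95', '0:94', '1:94', '2:95', '3:96', '4:96', '5:96', '6:96', '7:96', '8:96', '9:97', '10:93', '11:84', '12:78', '13:77', '14:76', '15:83', '16:90']
axial cap ['-16:78', '-15:79', '-14:81', '-13:84', '-12:88', '-11:92', '-10:95', '-9:97', '-8:99', '-7:99', '-6:100', '-5:101', '-4:101', '-3:94', '-2:86', '-1:73', '0:60', '1:64', '2:72', '3:77', '4:81', '5:83', '6:83', '7:83', '8:82']
```

View pics/rel1.png

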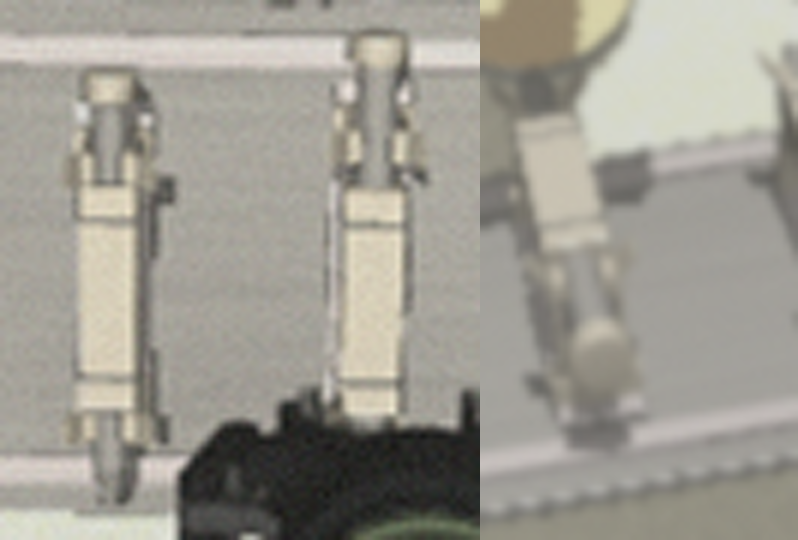

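>>> move_arm:
  commands:
    - [-0.66, 0, 0, 0.7, 0, 0]
    - [-0.66, 0, 0, 0.7, 0, 0]
    - [-0.66, 0, 0, 0.7, 0, 0]
    - [-0.66, 0, 0, 0.7, 0, 0]
    - [-0.66, 0, 0, 0.7, 0, 0]
    - [-0.66, 0, 0, 0.7, 0, 0]
    - [-0.66, 0, 0, 0.7, 0, 0]
    - [-0.66, 0, 0, 0.7, 0, 0]
    - [-0.66, 0, 0, 0.7, 0, 0]
    - [-0.66, 0, 0, 0.74, 0, 0]

```text
clock: 16.02
position: [0.4475, -0.349, 0.4043]
ee_rot: [0.703, 0.711, -0.002, -0.002]
wrist_force: [-0.2, 0.1, -0.1]
gripper_width: 0.0473
```

>>> move_arm:
  commands:
    - [0, 0, 0.5, 0, 0, 1]
    - [0, 0, 0.5, 0, 0, 1]
    - [0, 0, 0.5, 0, 0, 1]
    - [0, 0, 0.5, 0, 0, 1]
    - [0, 0, 0.5, 0, 0, 1]
    - [0, 0, 0.4, 0, 0, 1]
    - [0, 0, 0, 0, 0, 0]
    - [0, 0, 0, 0, 0, 0]

```text
clock: 17.02
position: [0.4472, -0.3482, 0.2894]
ee_rot: [0.836, 0.549, -0.001, -0.001]
wrist_force: [0.3, 0.0, -0.0]
gripper_width: 0.0468
```

Run:
```python
from h import *
todo([.449,-.350,.176],toolR(66.4))
for n,c in(("top",(460,250)),("scene",(190,260))):
    im=np.mean([vision.grab_frame(n).astype(float) for _ in range(2)],0); np.save(f"/tmp/{n}1.npy",im)
t=np.load("/tmp/top1.npy"); s=np.load("/tmp/scene1.npy")
a=overlay("top",t,[],460,256,66,90,6,"/tmp/a.png"); b=overlay("scene",s,[],190,270,66,90,6,"/tmp/b.png",1.2)
cv2.imwrite("pics/hov2.png",np.hstack([a,b]))
```

```text
t 17.02 pos [ 0.4472 -0.3482  0.2894] wid 0.0468 F [ 0.3  0.  -0. ] j [-0.68  0.4   1.75 -0.    0.99 -1.84]
xang 66.65 zaxis [-0.003 -0.    -1.   ]
shift units in current axes [-0.021  0.066  2.836] in target axes [-0.024  0.059  2.836]
turn units [-0.032  0.016  0.061]
```

View pics/hov2.png

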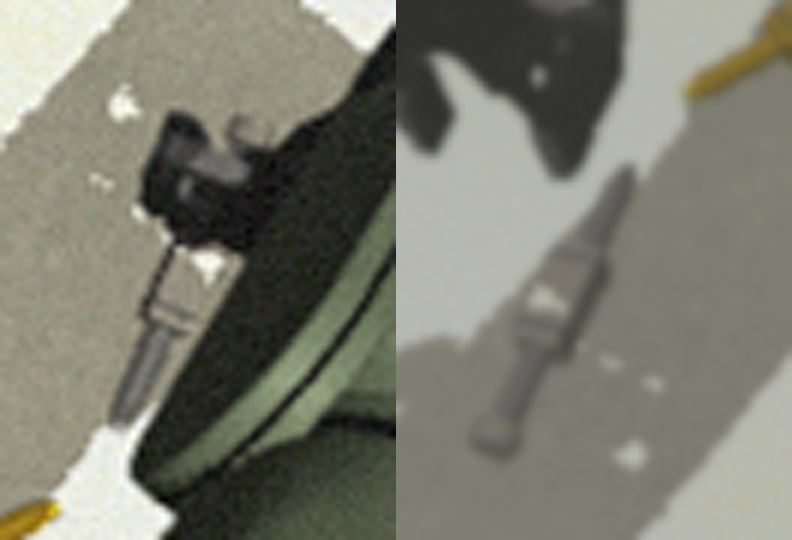

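>>> move_arm:
  commands:
    - [-0.02, 0.06, 0.4, 0, 0, 0]
    - [0, 0, 0.4, 0, 0, 0]
    - [0, 0, 0.4, 0, 0, 0]
    - [0, 0, 0.4, 0, 0, 0]
    - [0, 0, 0.4, 0, 0, 0]
    - [0, 0, 0.4, 0, 0, 0]
    - [0, 0, 0.25, 0, 0, 0]
    - [0, 0, 0.14, 0, 0, 0]
    - [0, 0, 0, 0, 0, 0]
    - [0, 0, 0, 0, 0, 0]

```text
clock: 18.48
position: [0.4486, -0.3498, 0.1782]
ee_rot: [0.836, 0.549, -0.001, -0.0]
wrist_force: [0.3, 0.4, -0.1]
gripper_width: 0.0471
```

>>> move_arm:
  commands:
    - [0, 0, 0, 0, 0, 0]
    - [0, 0, 0, 0, 0, 0]
    - [0, 0, 0, 0, 0, 0]
    - [0, 0, 0, 0, 0, 0]
    - [0, 0, 0, 0, 0, 0]
  fingers: 1
  grip_force: 60

```text
clock: 19.1
position: [0.4487, -0.3499, 0.1785]
ee_rot: [0.836, 0.549, -0.001, -0.0]
wrist_force: [-0.1, -0.3, 5.4]
gripper_width: 0.0186
```

>>> move_arm:
  commands:
    - [0, 0, -0.5, 0, 0, 0]
    - [0, 0, -0.9, 0, 0, 0]
    - [0, 0, -0.9, 0, 0, 0]
    - [0, 0, -0.9, 0, 0, -1]
    - [0, 0, -0.9, 0, 0, -1]
    - [0, 0, -0.9, 0, 0, -1]
    - [0, 0, -0.9, 0, 0, -1]
    - [0, 0, -0.5, 0, 0, -1]
    - [0, 0, 0, 0, 0, -1]
    - [0, 0, 0, 0, 0, 0]

```text
clock: 20.35
position: [0.449, -0.3495, 0.4333]
ee_rot: [0.704, 0.71, -0.001, -0.001]
wrist_force: [0.1, -0.4, -1.1]
gripper_width: 0.0183
```

Run:
```python
from h import *
todo(*stn(.1,.05,.168))
```

```text
t 20.35 pos [ 0.449  -0.3495  0.4333] wid 0.0183 F [ 0.1 -0.4 -1.1] j [-0.68  0.29  1.53 -0.    1.32 -2.26]
xang 90.54 zaxis [-0.003  0.001 -1.   ]
shift units in current axes [11.633  1.258  3.148] in target axes [11.633 -0.353  3.373]
turn units [-7.049e+00 -3.000e-03 -3.100e-02]
```

>>> move_arm:
  commands:
    - [0.95, 0, 0, 0, 0, 0]
    - [0.95, 0, 0, 0, 0, 0]
    - [0.95, 0, 0, -0.875, 0, 0]
    - [0.95, 0, 0, -0.875, 0, 0]
    - [0.95, 0, 0, -0.875, 0, 0]
    - [0.95, 0, 0, -0.875, 0, 0]
    - [0.95, 0, 0, -0.875, 0, 0]
    - [0.95, 0, 0, -0.875, 0, 0]
    - [0.95, 0, 0, -0.875, 0, 0]
    - [0.95, 0, 0, -0.875, 0, 0]

```text
clock: 21.6
position: [0.4447, 0.0315, 0.433]
ee_rot: [0.683, 0.689, 0.171, 0.169]
wrist_force: [0.2, -0.4, -2.2]
gripper_width: 0.0185
```

>>> move_arm:
  commands:
    - [0.95, 0, 0, 0, 0, 0]
    - [0.95, -0.1, 0.3, 0, 0, 0]
    - [0.23, -0.1, 0.5, 0, 0, 0]
    - [0, -0.1, 0.5, 0, 0, 0]
    - [0, -0.05, 0.5, 0, 0, 0]
    - [0, 0, 0.5, 0, 0, 0]
    - [0, 0, 0.4, 0, 0, 0]
    - [0, 0, 0, 0, 0, 0]
    - [0, 0, 0, 0, 0, 0]

```text
clock: 22.72
position: [0.4825, 0.1159, 0.332]
ee_rot: [0.683, 0.69, 0.171, 0.169]
wrist_force: [1.2, -0.4, -0.5]
gripper_width: 0.0182
```

Run:
```python
from h import *
todo(*stn(.1,.035,.168))
for n in("top","scene"):
    im=np.mean([vision.grab_frame(n).astype(float) for _ in range(4)],0); np.save(f"/tmp/{n}1.npy",im)
todo(*stn(.1,.035,.168))
t=np.load("/tmp/top1.npy"); s=np.load("/tmp/scene1.npy")
P=held('short',[0,0,.168])
a=overlay("top",t,P,275,185,90,100,6,"/tmp/a.png"); b=overlay("scene",s,P,390,260,80,100,6,"/tmp/b.png",1.5)
a2=overlay("top",t,[],275,185,90,100,6,"/tmp/a.png")
cv2.imwrite("pics/aps.png",cv2.resize(np.hstack([a2,a,b]),(800,308)))
cv2.imwrite("pics/aps2.png",np.hstack([a2]))
im=t.mean(2); ob=telemetry.get_obs(); C=Rn.from_quat(ob['ee_rot']).as_matrix()
M=np.c_[C[:,1],C[:,0],-C[:,2]]; O=ob['position']+C@[0,0,.168]
def samp(p): q=px("top",p@M.T+O); return map_coordinates(im,[q[:,1],q[:,0]],order=1)
L=.07; xs=np.arange(L-.02,L+.01,.001); ys=np.arange(-.016,.0161,.001)
print([f"{1000*(a-L):.0f}:{b:.0f}" for a,b in zip(xs,np.mean([samp(np.c_[xs,np.full(len(xs),q),np.full(len(xs),.005)]) for q in(-.003,-.001,.001,.003)],0))])
for h,r in((0,(.03,.05)),(.0,(.0595,.069)),(.009,(.012,.022))):
    print([f"{1000*a:.0f}:{b:.0f}" for a,b in zip(ys,np.mean([samp(np.c_[np.full(33,x),ys,np.full(33,h)]) for x in np.linspace(*r,12)],0))])
prof(t,0,.085,.034)
```

```text
t 22.73 pos [0.4825 0.1159 0.332 ] wid 0.0182 F [ 1.2 -0.4 -0.5] j [ 0.24  0.18  2.01 -0.23  0.49 -1.16]
xang 90.57 zaxis [ 0.467  0.005 -0.884]
shift units in current axes [ 0.009 -0.019  1.057] in target axes [ 0.008 -0.022  1.057]
turn units [-0.034  0.007 -0.022]
t 23.12 pos [0.4824 0.1159 0.3321] wid 0.0183 F [ 0.2  0.4 -1.3] j [ 0.24  0.18  2.01 -0.23  0.49 -1.16]
xang 90.59 zaxis [ 0.468  0.005 -0.884]
shift units in current axes [ 0.009 -0.018  1.058] in target axes [ 0.008 -0.02   1.058]
turn units [-0.031  0.005 -0.017]
['-20:77', '-19:77', '-18:77', '-17:77', '-16:77', '-15:77', '-14:77', '-13:79', '-12:81', '-11:86', '-10:93', '-9:97', '-8:98', '-7:99', '-6:100', '-5:100', '-4:100', '-3:99', '-2:91', '-1:84', '0:72', '1:61', '2:67', '3:74', '4:80', '5:85', '6:86', '7:85', '8:84', '9:82']
['-16:98', '-15:98', '-14:96', '-13:94', '-12:92', '-11:92', '-10:91', '-9:92', '-8:92', '-7:89', '-6:81', '-5:72', '-4:61', '-3:57', '-2:66', '-1:74', '0:79', '1:84', '2:84', '3:84', '4:80', '5:75', '6:73', '7:72', '8:75', '9:80', '10:82', '11:84', '12:83', '13:83', '14:83', '15:83', '16
[... 449 characters left out ...]
4', '0:95', '1:95', '2:95', '3:96', '4:96', '5:96', '6:96', '7:96', '8:96', '9:96', '10:90', '11:84', '12:78', '13:73', '14:75', '15:78', '16:80']
grip ['-16:54', '-15:58', '-14:61', '-13:60', '-12:59', '-11:68', '-10:77', '-9:87', '-8:98', '-7:103', '-6:102', '-5:102', '-4:101', '-3:101', '-2:101', '-1:100', '0:101', '1:101', '2:101', '3:102', '4:103', '5:102', '6:102', '7:102', '8:102', '9:101', '10:98', '11:94', '12:89', '13:85', '14:85', '15:84', '16:84']
axial cap ['-16:80', '-15:78', '-14:77', '-13:78', '-12:80', '-11:90', '-10:100', '-9:101', '-8:102', '-7:102', '-6:103', '-5:103', '-4:102', '-3:98', '-2:89', '-1:79', '0:74', '1:69', '2:79', '3:92', '4:100', '5:104', '6:107', '7:108']
```

View pics/aps.png

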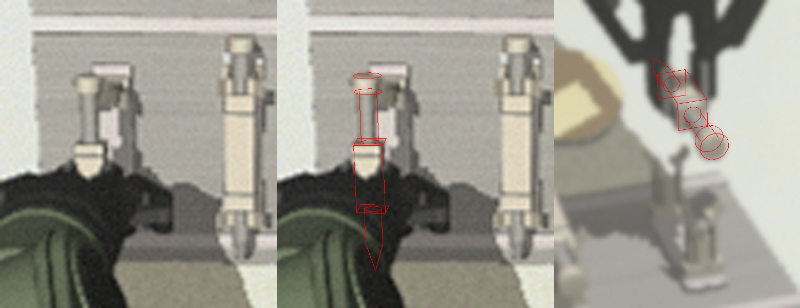

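View pics/aps2.png

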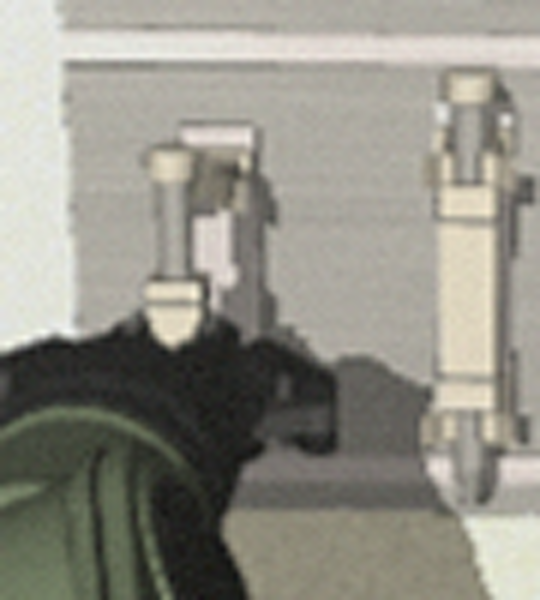

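Run:
```python
from h import *
t=np.load("/tmp/top.npy"); im=t.mean(2); R,o=rackT((.6171,.0185,.0126))
ys=np.arange(-.022,.0221,.001)
def samp(p): q=px("top",p@R.T+o); return map_coordinates(im,[q[:,1],q[:,0]],order=1)
for nm,y,h,r in(("short foot",.1,.004,(-.02,.02)),("long foot",-.1,.004,(-.03,.03)),("short foot top",.1,.004,(.0585,.062)),("long foot top",-.1,.004,(.078,.082)),
   ("short flare lo",.1,.06,(-.044,-.036)),("short flare hi",.1,.06,(.036,.044)),("long flare lo",-.1,.06,(-.064,-.056)),("long flare hi",-.1,.06,(.056,.064)),("held flare",0,.06,(-.054,-.046)),("held flare hi",0,.06,(.046,.054))):
    pr=np.mean([samp(np.c_[np.full(len(ys),x),ys+y,np.full(len(ys),h)]) for x in np.linspace(*r,12)],0)
    print(nm," ".join(f"{1000*a:.0f}:{b:.0f}" for a,b in zip(ys,pr)))
xs=np.arange(-.1,.101,.002)
for y in(.1,-.1):
    pr=np.mean([samp(np.c_[xs,np.full(len(xs),y+q),np.full(len(xs),.004)]) for q in(-.004,-.002,0,.002,.004)],0)
    print(" ".join(f"{1000*a:.0f}:{b:.0f}" for a,b in zip(xs,pr)))
overlay("top",t,[(np.array(q)@R.T+o) for y,L in((.1,.06),(-.1,.08)) for q in([[-L,y-.0,.004],[L,y,.004]],[[-L,y,.042],[L,y,.042]])]+[np.array([[-.05,.1,z] for z in(.004,.06)])@R.T+o],310,178,150,100,5,"pics/o2.png")
```

```text
short foot -22:71 -21:70 -20:70 -19:68 -18:66 -17:65 -16:67 -15:70 -14:77 -13:85 -12:88 -11:89 -10:89 -9:91 -8:92 -7:92 -6:93 -5:92 -4:92 -3:92 -2:91 -1:91 0:90 1:90 2:89 3:89 4:89 5:89 6:88 7:88 8:88 9:88 10:88 11:89 12:88 13:86 14:83 15:79 16:74 17:73 18:73 19:73 20:74 21:74 22:74
long foot -22:75 -21:75 -20:75 -19:75 -18:73 -17:72 -16:74 -15:77 -14:82 -13:88 -12:92 -11:94 -10:93 -9:93 -8:92 -7:92 -6:92 -5:92 -4:92 -3:92 -2:92 -1:92 0:93 1:94 2:94 3:94 4:94 5:93 6:93 7:93 8:93 9:94 10:94 11:95 12:94 13:90 14:84 15:78 16:72 17:69 18:71 19:74 20:74 21:74 22:73
short foot top -22:74 -21:74 -20:73 -19:73 -18:73 -17:74 -16:74 -15:74 -14:74 -13:74 -12:74 -11:74 -10:74 -9:75 -8:75 -7:75 -6:74 -5:74 -4:74 -3:74 -2:75 -1:75 0:75 1:75 2:75 3:75 4:75 5:74 6:74 7:74 8:74 9:74 10:74 11:74 12:74 13:74 14:75 15:75 16:75 17:75 18:75 19:74 20:74 21:74 22:74
long foot top -22:84 -21:83 -20:83 -19:84 -18:84 -17:84 -16:84 -15:84 -14:84 -13:84 -12:84 -11:85 -10:86 -9:88 -8:89 -7:90 -6:90 -5:90 -4:90 -3:90 -2:90 -1:90 0:90 1:89 2:88 3:88 4:88 5:88 6:88 7:88 8:88 9:87 10:87 11:87 12:87 13:88 14:88 15:88 
[... 2360 characters left out ...]
97 86:97 88:97 90:91 92:79 94:71 96:77 98:77 100:76
-100:73 -98:72 -96:73 -94:73 -92:77 -90:85 -88:94 -86:94 -84:91 -82:81 -80:72 -78:71 -76:82 -74:87 -72:88 -70:88 -68:90 -66:85 -64:67 -62:56 -60:56 -58:59 -56:61 -54:76 -52:90 -50:96 -48:95 -46:95 -44:95 -42:94 -40:94 -38:95 -36:94 -34:94 -32:94 -30:94 -28:95 -26:94 -24:94 -22:94 -20:94 -18:94 -16:93 -14:93 -12:93 -10:93 -8:93 -6:94 -4:93 -2:93 0:93 2:92 4:92 6:93 8:92 10:92 12:92 14:92 16:92 18:92 20:92 22:92 24:92 26:93 28:92 30:92 32:92 34:92 36:92 38:89 40:82 42:69 44:55 46:66 48:77 50:81 52:81 54:84 56:87 58:81 60:59 62:57 64:66 66:80 68:94 70:94 72:91 74:82 76:76 78:80 80:90 82:95 84:96 86:96 88:93 90:82 92:73 94:72 96:75 98:75 100:74
```

View pics/o2.png

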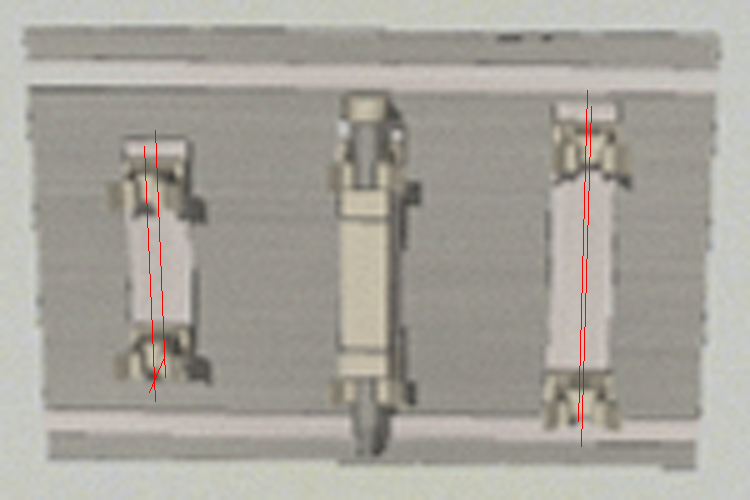

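>>> move_arm:
  commands:
    - [0, -0.047, 0.3, -0.03, 0, 0]
    - [0, 0, 0.3, 0, 0, 0]
    - [0, 0, 0.3, 0, 0, 0]
    - [0, 0, 0.3, 0, 0, 0]
    - [0, 0, 0.04, 0, 0, 0]
    - [0, 0, 0, 0, 0, 0]
    - [0, 0, 0, 0, 0, 0]

```text
clock: 24.0
position: [0.504, 0.1162, 0.2874]
ee_rot: [0.683, 0.69, 0.172, 0.17]
wrist_force: [0.2, 0.2, -0.6]
gripper_width: 0.0181
```

Run:
```python
from h import *
todo(*stn(.1,0,.168))
for n in("top","scene"):
    im=np.mean([vision.grab_frame(n).astype(float) for _ in range(4)],0); np.save(f"/tmp/{n}1.npy",im)
t=np.load("/tmp/top1.npy"); s=np.load("/tmp/scene1.npy")
a2=overlay("top",t,[],275,180,60,90,6,"/tmp/a.png");b=overlay("scene",s,[],392,275,60,90,6,"/tmp/b.png",1.5)
cv2.imwrite("pics/aps3.png",np.hstack([a2,b]))
prof(t,.1,.07,.024,h=.042+.027)
```

```text
t 24.0 pos [0.504  0.1162 0.2874] wid 0.0181 F [ 0.2  0.2 -0.6] j [ 0.23  0.27  2.03 -0.28  0.38 -1.11]
xang 90.59 zaxis [ 0.47   0.005 -0.883]
shift units in current axes [0.008 0.026 0.693] in target axes [0.008 0.026 0.693]
turn units [ 0.002  0.004 -0.017]
grip ['-16:44', '-15:43', '-14:43', '-13:42', '-12:39', '-11:39', '-10:49', '-9:58', '-8:71', '-7:85', '-6:91', '-5:94', '-4:97', '-3:98', '-2:99', '-1:98', '0:98', '1:98', '2:98', '3:98', '4:98', '5:97', '6:95', '7:90', '8:81', '9:71', '10:61', '11:51', '12:53', '13:55', '14:58', '15:61', '16:63']
axial cap ['-16:79', '-15:77', '-14:77', '-13:78', '-12:83', '-11:92', '-10:98', '-9:99', '-8:100', '-7:101', '-6:102', '-5:102', '-4:101', '-3:95', '-2:88', '-1:79', '0:70', '1:67', '2:75', '3:82', '4:83', '5:85', '6:85', '7:86', '8:86']
```

View pics/aps3.png

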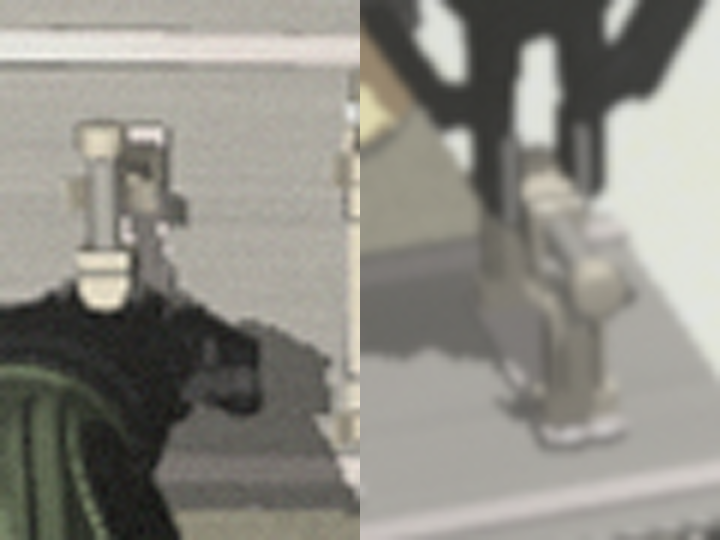

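>>> move_arm:
  commands:
    - [0, 0, 0.12, 0, 0, 0]
    - [0, 0, 0.12, 0, 0, 0]
    - [0, 0, 0.12, 0, 0, 0]
    - [0, 0, 0, 0, 0, 0]
    - [0, 0, 0, 0, 0, 0]

```text
clock: 25.02
position: [0.5108, 0.1161, 0.2743]
ee_rot: [0.683, 0.69, 0.172, 0.17]
wrist_force: [-0.1, -1.0, 1.2]
gripper_width: 0.0183
```

>>> move_arm:
  commands:
    - [0, 0, 0.08, 0, 0, 0]
    - [0, 0, 0.08, 0, 0, 0]
    - [0, 0, 0, 0, 0, 0]
    - [0, 0, 0, 0, 0, 0]

```text
clock: 25.52
position: [0.5141, 0.1162, 0.2699]
ee_rot: [0.682, 0.689, 0.173, 0.171]
wrist_force: [-3.7, -2.2, 7.4]
gripper_width: 0.0187
```

```bash
python3 -c "
from h import *
todo(*stn(.1,0,.168))"
```

```text
t 25.52 pos [0.5141 0.1162 0.2699] wid 0.0187 F [-3.7 -2.2  7.4] j [ 0.23  0.3   2.03 -0.31  0.34 -1.08]
xang 90.6 zaxis [ 0.471  0.005 -0.882]
shift units in current axes [0.009 0.009 0.188] in target axes [0.009 0.01  0.188]
turn units [ 0.032  0.001 -0.017]
```

>>> move_arm:
  commands:
    - [0, 0, 0.07, 0, 0, 0]
    - [0, 0, 0.05, 0, 0, 0]
    - [0, 0, 0, 0, 0, 0]
    - [0, 0, 0, 0, 0, 0]

```text
clock: 26.02
position: [0.5165, 0.1163, 0.264]
ee_rot: [0.683, 0.69, 0.172, 0.17]
wrist_force: [5.2, -1.8, -4.7]
gripper_width: 0.0184
```

>>> move_arm:
  commands:
    - [0, 0, 0.05, 0, 0, 0]
    - [0, 0, 0.04, 0, 0, 0]
    - [0, 0, 0, 0, 0, 0]
    - [0, 0, 0, 0, 0, 0]

```text
clock: 26.52
position: [0.5167, 0.1163, 0.2633]
ee_rot: [0.683, 0.689, 0.172, 0.17]
wrist_force: [-12.9, -1.9, 19.1]
gripper_width: 0.0184
```

```bash
python3 -c "
from h import *
todo(*stn(.1,0,.168))"
```

```text
t 26.52 pos [0.5167 0.1163 0.2633] wid 0.0184 F [-12.9  -1.9  19.1] j [ 0.23  0.32  2.03 -0.32  0.33 -1.07]
xang 90.57 zaxis [ 0.47   0.005 -0.883]
shift units in current axes [0.009 0.031 0.013] in target axes [0.009 0.031 0.013]
turn units [ 0.011  0.01  -0.021]
```

>>> move_arm:
  commands:
    - [0, 0, 0.02, 0, 0, 0]
    - [0, 0, 0, 0, 0, 0]
    - [0, 0, 0, 0, 0, 0]

```text
clock: 26.9
position: [0.5167, 0.1163, 0.2632]
ee_rot: [0.683, 0.689, 0.172, 0.171]
wrist_force: [-17.3, -2.4, 24.4]
gripper_width: 0.0187
```

Run:
```python
from h import *
todo(*stn(.1,0,.168))
for n in("top","scene"):
    im=np.mean([vision.grab_frame(n).astype(float) for _ in range(4)],0); np.save(f"/tmp/{n}1.npy",im)
t=np.load("/tmp/top1.npy"); s=np.load("/tmp/scene1.npy")
a2=overlay("top",t,[],275,180,60,90,6,"/tmp/a.png");b=overlay("scene",s,[],392,275,60,90,6,"/tmp/b.png",1.5)
cv2.imwrite("pics/aps4.png",np.hstack([a2,b]))
prof(t,.1,.07,.024)
```

```text
t 26.9 pos [0.5167 0.1163 0.2632] wid 0.0187 F [-17.3  -2.4  24.4] j [ 0.23  0.32  2.03 -0.32  0.33 -1.07]
xang 90.56 zaxis [ 0.47   0.005 -0.882]
shift units in current axes [0.009 0.031 0.012] in target axes [0.009 0.031 0.011]
turn units [ 0.016  0.011 -0.021]
grip ['-16:43', '-15:44', '-14:43', '-13:40', '-12:42', '-11:46', '-10:51', '-9:63', '-8:76', '-7:82', '-6:88', '-5:92', '-4:94', '-3:97', '-2:98', '-1:98', '0:99', '1:98', '2:98', '3:97', '4:95', '5:93', '6:91', '7:84', '8:77', '9:67', '10:57', '11:53', '12:53', '13:55', '14:58', '15:61', '16:63']
axial cap ['-16:81', '-15:79', '-14:78', '-13:81', '-12:85', '-11:90', '-10:96', '-9:101', '-8:101', '-7:101', '-6:102', '-5:104', '-4:100', '-3:95', '-2:85', '-1:71', '0:63', '1:68', '2:74', '3:80', '4:87', '5:88', '6:88', '7:87', '8:87']
```

View pics/aps4.png

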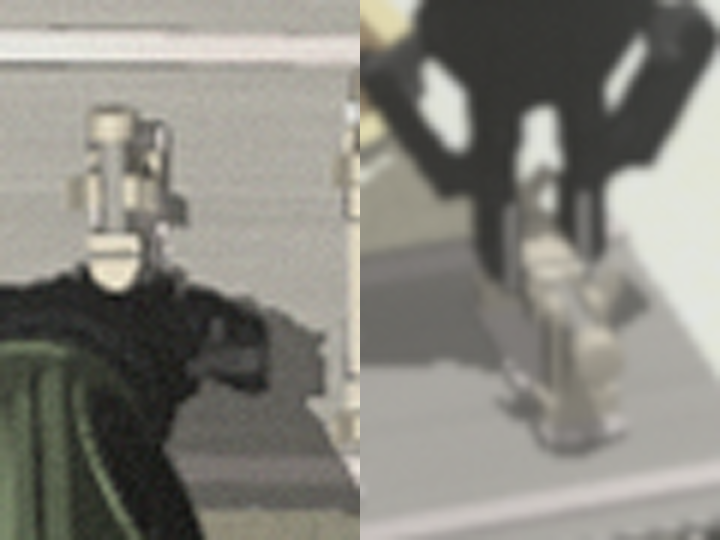

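>>> move_arm:
  commands:
    - [0, 0, -0.03, 0, 0, 0]
    - [0, 0, 0, 0, 0, 0]
    - [0, 0, 0, 0, 0, 0]
    - [0, 0, 0, 0, 0, 0]
    - [0, 0, 0, 0, 0, 0]
  fingers: -0.1

```text
clock: 27.92
position: [0.5176, 0.1163, 0.2613]
ee_rot: [0.683, 0.69, 0.172, 0.17]
wrist_force: [0.4, 0.0, 0.4]
gripper_width: 0.0471
```

>>> move_arm:
  commands:
    - [0, 0, -0.3, 0, 0, 0]
    - [0, 0, -0.6, 0, 0, 0]
    - [0, 0, -0.9, 0, 0, 0]
    - [0, 0, -0.9, 0, 0, 0]
    - [0, 0, -0.9, 0, 0, 0]
    - [0, 0, -0.5, 0, 0, 0]
    - [0, -0.9, 0, 0, 0, 0]
    - [0, -0.9, 0, 0, 0, 0]
    - [0, 0, 0, 0, 0, 0]
    - [0, 0, 0, 0, 0, 0]

```text
clock: 29.18
position: [0.3775, 0.115, 0.3738]
ee_rot: [0.682, 0.69, 0.173, 0.17]
wrist_force: [0.7, 0.1, -0.4]
gripper_width: 0.0472
```

Run:
```python
from h import *
todo(*stn(.1,.1,.168))
for n in("top","scene"):
    im=np.mean([vision.grab_frame(n).astype(float) for _ in range(4)],0); np.save(f"/tmp/{n}1.npy",im)
t=np.load("/tmp/top1.npy"); s=np.load("/tmp/scene1.npy")
overlay("top",t,[],310,185,150,110,5,"pics/fin_t.png");overlay("scene",s,[],350,290,170,120,4.5,"pics/fin_s.png",1.5)
prof(t,.1,.07,.024);prof(t,-.1,.1,.044);prof(t,0,.085,.034)
```

```text
t 29.18 pos [0.3775 0.115  0.3738] wid 0.0472 F [ 0.7  0.1 -0.4] j [ 0.32 -0.03  2.13 -0.26  0.59 -1.08]
xang 90.61 zaxis [ 0.471  0.006 -0.882]
shift units in current axes [1.000e-03 1.802e+00 1.590e+00] in target axes [0.    1.805 1.586]
turn units [ 0.03  -0.008 -0.017]
grip ['-16:58', '-15:58', '-14:54', '-13:48', '-12:46', '-11:54', '-10:64', '-9:80', '-8:96', '-7:100', '-6:100', '-5:100', '-4:99', '-3:99', '-2:98', '-1:97', '0:97', '1:96', '2:96', '3:97', '4:97', '5:98', '6:98', '7:95', '8:93', '9:89', '10:85', '11:82', '12:82', '13:82', '14:82', '15:82', '16:82']
axial cap ['-16:78', '-15:77', '-14:76', '-13:78', '-12:82', '-11:87', '-10:93', '-9:98', '-8:98', '-7:99', '-6:100', '-5:101', '-4:97', '-3:92', '-2:83', '-1:70', '0:63', '1:68', '2:74', '3:79', '4:84', '5:85', '6:85', '7:84', '8:84']
grip ['-16:85', '-15:84', '-14:78', '-13:72', '-12:72', '-11:73', '-10:83', '-9:95', '-8:101', '-7:99', '-6:98', '-5:98', '-4:98', '-3:98', '-2:97', '-1:97', '0:95', '1:95', '2:95', '3:96', '4:97', '5:98', '6:97', '7:97', '8:97', '9:98', '10:93', '11:85', '12:79', '13:78', '14:78', '15:85', '16:92']
axial cap ['-16:80', '-15:80', '-14:82', '-13:85', '-12:89', '-11:93', '-10:96', '-9:99', '-8:100', '-7:101', '-6:101', '-5:102', '-4:101', '-3:95', '-2:88', '-1:75', '0:63', '1:67', '2:74', '3:79', '4:82', '5:84', '6:84', '7:84', '8:83']
grip ['-16:53', '-15:57', '-14:60', '-13:59', '-12:58', '-11:66', '-10:75', '-9:85', '-8:95', '-7:100', '-6:100', '-5:99', '-4:99', '-3:98', '-2:98', '-1:99', '0:99', '1:99', '2:99', '3:100', '4:100', '5:100', '6:100', '7:100', '8:100', '9:99', '10:96', '11:93', '12:88', '13:84', '14:83', '15:82', '16:82']
axial cap ['-16:78', '-15:75', '-14:74', '-13:75', '-12:77', '-11:87', '-10:97', '-9:98', '-8:99', '-7:100', '-6:100', '-5:100', '-4:99', '-3:95', '-2:86', '-1:77', '0:72', '1:66', '2:77', '3:90', '4:97', '5:101', '6:104', '7:105']
```

View pics/fin_t.png

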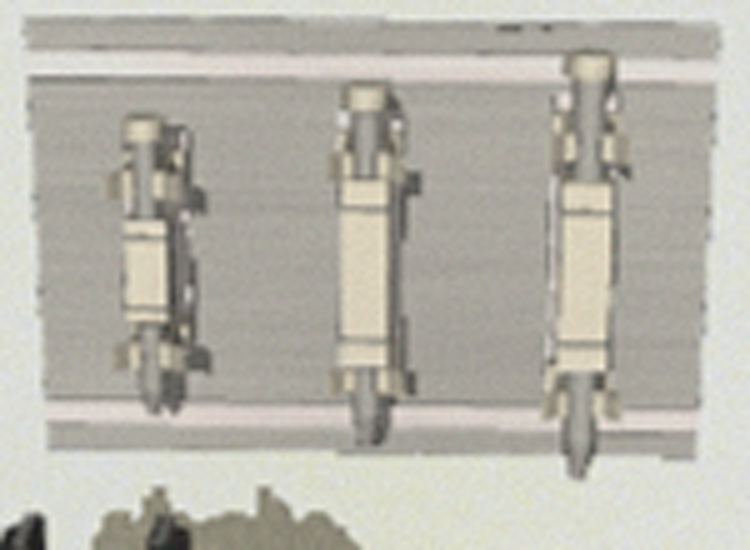

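View pics/fin_s.png

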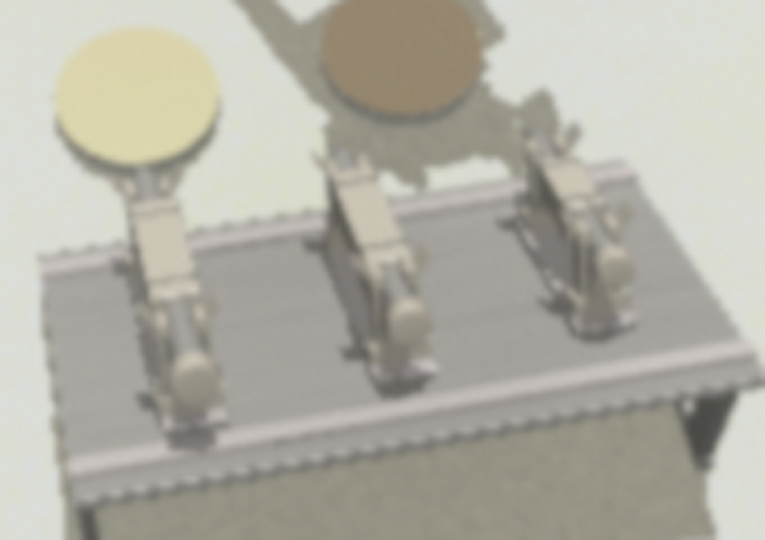

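Run:
```python
from h import *
vision.grab_frame("scene"); r=finder.regions_of("scene","dish_a")
for q in r[:3]: print(round(q['conf'],2),np.round(q['box']))
o=telemetry.get_obs(); print(o['clock'],np.abs(o['qd']).max())
print(robot.job_done())
```

```text
0.83 [274. 238. 313. 268.]
0.65 [338. 225. 373. 255.]
29.675 0.001191669642477864
the job is handed in; nothing more can be done
None
```

I put both rods away on the rack and handed the job in at about 29.7 s: the long rod in the far-apart clips and the short rod in the close-together clips, both cap end uppermost.

- **Seating:** for each rod I felt the clips snap over (the push force reversed). It then stopped on the firm seat, at about 30 N, with no further movement.
- **Centring:** in the final top picture both rods stand within about 0.5 mm of the held rod's position along the slope. Sideways, the long rod matches it to within about 0.5 mm. The short rod reads about 1 mm off, partly hidden by shadow.
- **Left alone:** the held rod stands in the same place in the pictures. In the scene view both dishes are where they were; the left dish's box agrees within 2 pixels, and the right one's I judged by eye.
- **At hand-in:** the arm was still and clear of the rack, with no contact force.

**Disagreement:** the two cameras differed by about 5 mm on where the rack and rods were. I took rod-to-rack offsets from the top camera, and used the force readings for depth.

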